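Stand the fallen sauce bottle back up in the condiment tray

TASK

The small sauce bottle has fallen over in the wooden condiment tray. Lift it out, lay it down on the cork mat and let go, then take a fresh hold of it and stand it upright in the tray, centred on the green spot, setting it down gently. Leave the jar, the can and the bowl where they stand.

Things in the scene. Friction and masses are not known exactly. Their poses are not given: they have to be found in the camera images.
- bottle: small round sauce bottle, red and yellow label, yellow cap, 178 mm long, 45 mm across, about 0.36 kg, lying along the tray between jar and can; origin at the centre of its base, z axis from base to cap. Straight-sided (radius 22 mm) up to 104 mm, then narrowing; only the lower 157 mm can be gripped (the outer cap is not solid)
- bottle_mid (a point): point on the axis of the bottle, 70 mm from its base, where it balances
- tray: wooden condiment tray, fixed, 380 mm long (its y axis) and 150 mm deep (its x axis), walls 6 mm thick and 24 mm high; origin at the centre of its underside, z up; its floor is 8 mm above the worktop
- spot_center (a point): centre of the round green spot (54 mm across) that lies flush on the floor of the tray, somewhere between the jar and the can: where the bottle has to stand
- mat: flat cork mat, fixed, 210 mm (x) by 130 mm (y), 4 mm thick; origin at the centre of its underside
- jar: glass jar with a brass lid, 68 mm across, 98 mm high, standing at one end of the tray; origin at the centre of its base, z up
- can: can with a blue label, 68 mm across, 104 mm high, standing at the other end of the tray; origin at the centre of its base, z up
- bowl: white rice bowl, 128 mm across, 64 mm high, on the worktop; origin at the centre of its base

How it is judged:
On the way:
1. the bottle lies on the cork mat, at rest and let go (x of bottle_mid in the frame of mat between -0.1 and 0.1 m and y of bottle_mid in the frame of mat between -0.06 and 0.06 m and height (world z) of bottle_mid below 0.04 m and angle between bottle's own z axis and vertical above 1.35 rad and linear speed of bottle below 0.03 m/s and angular speed of bottle below 1 rad/s and contact force between the fingers and bottle below 0.1 N), for 0.2 s.
At the end, for the whole second after the job is handed in: The bottle stands upright (within 0.08 rad) on the floor of the tray, the centre of its base within 14 mm of the centre of the green spot, at rest and released; jar and can stand upright within 15 mm of where they stood, bowl within 20 mm (angle between bottle's own z axis and vertical below 0.08 rad and horizontal distance between bottle and spot_center below 0.014 m and height (world z) of bottle between 0.003 and 0.012 m and linear speed of bottle below 0.03 m/s and angular speed of bottle below 1 rad/s and contact force between the fingers and bottle below 0.1 N and angle between each of jar, can's own z axis and vertical below 0.1 rad and distance of each of jar, can from where it was at the start of the episode below 0.015 m and distance of bowl from where it was at the start of the episode below 0.02 m); the robot touches nothing.
It fails at once if the bottle is slammed or pressed hard into the tray (over 60 N) (contact force between bottle and tray above 60 N).
It fails at once if the jar or the can is knocked over (angle between any of jar, can's own z axis and vertical above 0.4 rad).
It also fails if it takes over 54 s, if anything falls off the work surface, if the arm or the gripper's body presses on something with over 40 N, if the wrist force passes 120 N, or if a joint passes its speed limit or range.

ROBOT

A 6-joint arm with a two-finger parallel gripper is mounted at the origin on a cart in front of the work surface, level with it; the furniture and walls round the work are solid. World frame = base frame: x ahead of the robot, y to its left, z up, the work surface at z = 0. Lengths are in m, angles in rad, forces in N, time in s.
With the tool pointing down it reaches from about 0.35 to 0.775 m from the base axis. Payload 5.5 kg.
Tool frame: the origin (TCP) lies between the finger pads; the fingertips stand env.nose_length ahead of it and the grasp point (between the pads) lies 8 mm behind it (env.nose_length is the distance from the TCP to the fingertips, in m); z points along the fingers, y is the direction in which the jaws open and shut (so a half turn about z gives the same grasp; the last joint's range is limited). The gripper opens to 85 mm and grips with 20 to 120 N. Pads are 22 mm wide; open, the fingers measure 114 mm over their backs; the gripper's body (76 mm by 85 mm) begins 54 mm behind the grasp point. The pads swing forward as they close: fully open they stand 13 mm farther back than shut.
Start: joints at [1.177, 0.313, 0.046, 1.304, 0, 1.431], TCP at [0.144, 0.557, 0.242] pointing down, gripper open.
Joint ranges: [-2.76, 2.76], [-0.86, 1.69], [-1.03, 1.26], [-2.2, 2.34], [-1.47, 1.5], [-3.14, 3.14]. Speed limits (rad/s): [2.57, 2.57, 3.14, 3.14, 3.14, 3.14].

INTERFACE

Orientations are given as a unit quaternion [w, x, y, z].
In Python, from workcell import env gives the robot as it stands. The module is installed in compiled form; this text tells all that it offers.
- The arm moves only by the shell command python3 -m creep 'ROWS' [FORCE]. ROWS is a JSON object of lists of equal length, an entry for each row: "hand": the finger opening in mm, from 0 to 85.4; "delta_pos": the shift along the tool's x, y, z scaled (see below), a list of three; "turn": the turn about the tool's z scaled (see below). In form: {"hand": [hand, ...], "delta_pos": [[dx, dy, dz], ...], "turn": [turn, ...]}. A call has exactly 5 rows; each row shifts and turns the commanded pose from where the row before left it, along the tool's axes as they then stand; what a row does not reach is not made up. The controller multiplies each number of a shift by 0.8 m and each number of a turn by 5 degrees. A row lasts 1/12 s, in which the tool goes at most 41.7 mm and 7.16 degrees, less where a joint would pass 70% of its speed; a pose out of reach is approached as far as the arm can. A call with a number of a shift or a turn outside -1 to 1 is refused whole. A call with a gripper value outside its range is refused whole. The fingers move at their own pace and stop on an object; FORCE is the grip in N (left out, the last holds). Time passes only in rows, so rows that do not move let the fingers close, or fill a call up. It gives the time, the measured TCP pose, the force and the opening at its end, in the units of the state.
- env.get_state(): the state, without advancing time (a new reading comes with each control period).
- env.read_camera(name): name is "side" or "top"; returns a dict with "pixels" (420x560x3 uint8, red, green, blue), "depth" (420x560 float32, m along the optical axis (not along the pixel's ray), 0 where there is no reading), "fx", "fy", "cx", "cy" (pixels), "D" ([k1, k2, p1, p2, k3] as OpenCV has them; the pictures are not rectified), "origin" and "orientation" of the camera in the world. Camera axes: x right, y down, z forward; pixel columns grow to the right and rows downward; lengths in m; the calibration is good to about 2 mm. A picture is of the moment at which its call begins.
- env.hand_in(): hands the job in, once; it reports no verdict.
Trained networks look in the newest picture that a camera, given by its name, has taken for a name from the list of things; names that differ only in an ending like _2 or _b are one class to them, and where a whole thing is asked for, a point or a joint stands for the part that bears it (a point fixed in the world has none). Each returns a list of dicts, best first, with "score" (0 to 1); they miss things now and then, are a little off and sometimes report something else, mostly with a low value. They report only what shows in the picture. A call takes as long as a camera call.
- env.find_in(camera, target): "location" ([row, column] in pixels, amid what is visible of it).
- env.pinpoint(camera, target): "location" ([row, column] in pixels: a listed point, or the origin of a listed thing).
The state is a dict: "clock": time; "joint_pos": joint angles; "qvel": joint speeds; "tau": joint torques, N m; "tcp_pos": TCP position; "orientation": TCP orientation; "wrist_force": force on the tool from outside, world axes, zero at the start; "ft_torque": the same for the moment, N m; "finger_gap": finger opening in m.
Only numpy, scipy, OpenCV 4.12 (cv2) and the standard library are available. Lean on these libraries where they do the work, as an engineer would, in place of code of your own. Each camera call takes 0.05 s, during which the arm holds its last target.

## Working session

There is one attempt and no reset: what is moved stays moved. The work goes in short steps, Python scripts to look and compute and a shell command to move; the robot and the scene stay as the last step left them, time stands still between calls to the robot, and variables do not carry over. Pictures are saved under pics/ and viewed, and the job is handed in when it is done.

```bash
mkdir -p pics; ls; cat > h.py <<'E'
import numpy as np, cv2, json
from workcell import env
from scipy.spatial.transform import Rotation as R
def Rq(q): return R.from_quat([q[1],q[2],q[3],q[0]])
def look(cam,name=None):
    c=env.read_camera(cam)
    if name: cv2.imwrite('pics/'+name,c['pixels'][:,:,::-1])
    return c
def K(c): return np.array([[c['fx'],0,c['cx']],[0,c['fy'],c['cy']],[0,0,1.]])
def ray(c,loc):
    u=cv2.undistortPoints(np.array([[[loc[1],loc[0]]]],float),K(c),np.array(c['D'],float))[0,0]
    return np.array([u[0],u[1],1.])
def onz(c,loc,z):
    d=Rq(c['orientation']).apply(ray(c,loc)); o=np.array(c['origin'])
    return o+d*(z-o[2])/d[2]
def cloud(c):
    h,w=c['depth'].shape
    g=np.stack(np.meshgrid(np.arange(w),np.arange(h)),-1).reshape(-1,1,2).astype(float)
    u=cv2.undistortPoints(g,K(c),np.array(c['D'],float))[:,0]
    d=c['depth'].reshape(-1,1)
    p=np.hstack([u*d,d])
    p=Rq(c['orientation']).apply(p)+np.array(c['origin'])
    p[d[:,0]==0]=np.nan
    return p.reshape(h,w,3)
E
python3 - <<'E'
from h import *
s=env.get_state()
for k,v in s.items(): print(k,np.round(v,4))
print(env.nose_length)
for cam in ['top','side']:
    c=look(cam,cam+'0.png'); P=cloud(c)
    print(cam,np.round(c['origin'],3),np.round(c['orientation'],3),c['fx'])
    for t in ['bottle','bottle_mid','tray','spot_center','mat','jar','can','bowl']:
        for r in env.pinpoint(cam,t)[:2]:
            l=r['location'];i=tuple(int(round(x)) for x in l)
            try: p=np.round(P[i],3)
            except Exception: p=None
            print(t,round(r['score'],2),np.round(l,1),p,np.round(onz(c,l,0.008),3))
E
```

```text
pics
clock 0.0
joint_pos [1.1774 0.314  0.0449 1.3036 0.     1.4312]
qvel [-0.0014 -0.0008 -0.0001 -0.0014 -0.0012  0.0002]
tau [ 2.00000e-04 -4.80631e+01  2.98529e+01  1.96000e-02 -0.00000e+00
 -0.00000e+00]
tcp_pos [0.1442 0.5561 0.2414]
orientation [-3.000e-04  1.266e-01  9.920e-01 -9.000e-04]
wrist_force [-0.3559  0.626   0.2325]
ft_torque [0.0265 0.0058 0.0163]
finger_gap 0.0856
0.011
top [ 0.476 -0.04   1.448] [-0.011  0.71  -0.703  0.016] 416.3238321845265
bottle 0.67 [203.1 381.6] [ 0.536 -0.381  0.051] [ 0.537 -0.39   0.008]
bottle_mid 0.82 [192.4 362. ] [ 0.572 -0.314  0.05 ] [ 0.573 -0.322  0.008]
tray 0.77 [198.1 351.8] [ 0.554 -0.287  0.011] [ 0.553 -0.287  0.008]
spot_center 0.59 [194. 364.] [ 0.565 -0.32   0.051] [ 0.568 -0.329  0.008]
mat 0.79 [220.8 248.8] [0.47  0.069 0.001] [0.471 0.069 0.008]
jar 0.72 [213.3 391.4] [ 0.501 -0.403  0.085] [ 0.502 -0.425  0.008]
can 0.83 [187.  313.3] [ 0.582 -0.144  0.111] [ 0.59  -0.153  0.008]
bowl 0.71 [202.8 178. ] [0.53  0.314 0.013] [0.531 0.315 0.008]
side [-0.207 -0.432  0.971] [-0.308  0.796 -0.484  0.195] 437.3668545257231
bottle 0.86 [257.3 383.1] [ 0.531 -0.38   0.025] [ 0.543 -0.38   0.008]
bottle_mid 0.63 [241.3 366.5] [nan nan nan] [ 0.574 -0.32   0.008]
tray 0.63 [245.8 355.4] [ 0.543 -0.297  0.01 ] [ 0.545 -0.298  0.008]
spot_center 0.53 [245.7 363.8] [ 0.533 -0.323  0.036] [ 0.556 -0.319  0.008]
mat 0.96 [219.2 225.9] [0.465 0.072 0.004] [0.461 0.07  0.008]
jar 0.68 [273.8 399.6] [ 0.467 -0.437  0.067] [ 0.512 -0.437  0.008]
can 0.96 [217.8 319. ] [ 0.565 -0.176  0.039] [ 0.592 -0.167  0.008]
bowl 0.76 [179.6 175. ] [0.488 0.263 0.057] [0.526 0.301 0.008]
```

```bash
python3 - <<'E'
from h import *
for n in ['top','side']:
    im=cv2.imread(f'pics/{n}0.png'); 
    r=(140,290,200,440) if n=='top' else (140,320,160,440)
    cr=im[r[0]:r[1],r[2]:r[3]]
    cv2.imwrite(f'pics/{n}0z.png',cv2.resize(cr,None,fx=800/cr.shape[1],fy=800/cr.shape[1],interpolation=cv2.INTER_CUBIC))
E
```

```text
(no output)
```

View pics/top0.png

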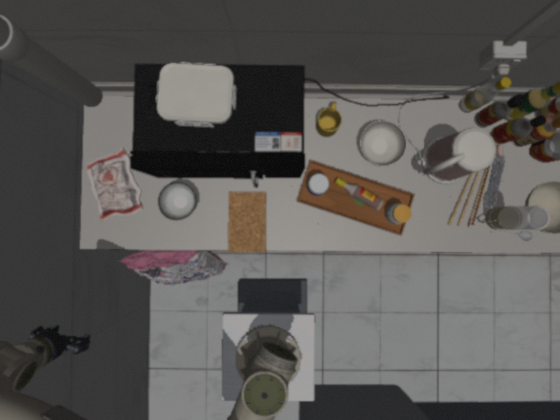

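View pics/top0z.png

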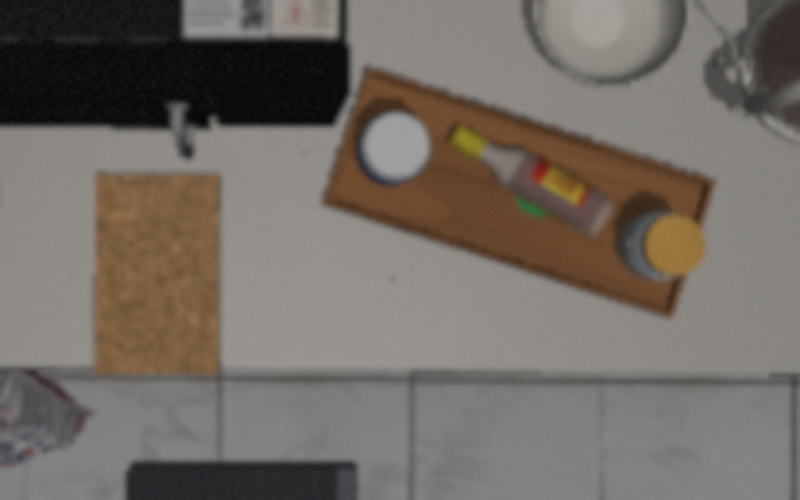

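View pics/side0z.png

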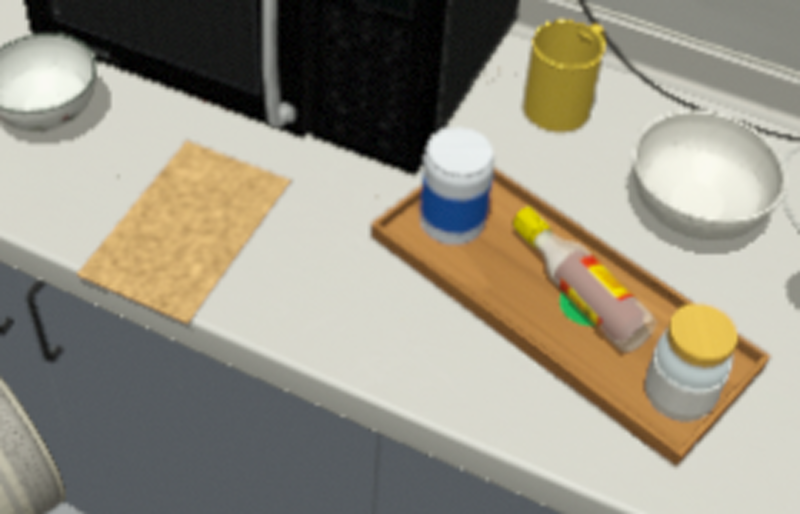

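Top view: bottle at about (190,368), cap up-left toward the can (187,317); jar at (212,398); mat at (221,248). Green shows just below the bottle at (202,359). Next I'll measure these.

```bash
python3 - <<'E'
from h import *
for n in ['top','side']:
    c=look(n); P=cloud(c); im=c['pixels']
    hsv=cv2.cvtColor(im,cv2.COLOR_RGB2HSV)
    g=(hsv[...,0]>45)&(hsv[...,0]<85)&(hsv[...,1]>110)
    rr,cc=np.where(g)
    pts=np.array([onz(c,(a,b),0.008) for a,b in zip(rr,cc)])
    m=(pts[:,0]>0.4)&(pts[:,0]<0.7)&(pts[:,1]<-0.1)&(pts[:,1]>-0.5)
    pts=pts[m]; print(n,'green',len(pts),pts.min(0).round(3),pts.max(0).round(3),pts.mean(0).round(3))
    for q in pts.round(3)[:,:2].tolist(): print(q,end=' ')
    print()
    # mat
    mm=(hsv[...,0]>8)&(hsv[...,0]<22)&(hsv[...,1]>80)
    q=P[mm]; 
    k=(q[:,1]>-0.03)&(q[:,1]<0.18)&(q[:,0]>0.3)&(q[:,0]<0.6)
    q=q[k]; print('mat',np.percentile(q,1,axis=0).round(3),np.percentile(q,99,axis=0).round(3),q.mean(0).round(3))
    # bottle cloud
    q=P.reshape(-1,3); q=q[~np.isnan(q[:,0])]
    # near the line
    k=(q[:,0]>0.5)&(q[:,0]<0.65)&(q[:,1]<-0.19)&(q[:,1]>-0.39)&(q[:,2]>0.022)&(q[:,2]<0.08)
    q=q[k]; print('bottle n',len(q))
    ctr=q.mean(0); 
    u,s_,v=np.linalg.svd(q[:,:2]-ctr[:2]); print(ctr.round(3),v[0].round(3),s_)
    t=(q[:,:2]-ctr[:2])@v[0]; w=(q[:,:2]-ctr[:2])@v[1]
    for lo in np.arange(t.min(),t.max(),0.012):
        j=(t>=lo)&(t<lo+.012)
        if j.any(): print(round(lo,3),j.sum(),'w',w[j].min().round(3),w[j].max().round(3),'z',q[j,2].max().round(3),'xy',(ctr[:2]+v[0]*(lo+.006)).round(3))
E
```

```text
top green 6 [ 0.537 -0.319  0.008] [ 0.543 -0.305  0.008] [ 0.539 -0.312  0.008]
[0.543, -0.305] [0.54, -0.308] [0.54, -0.312] [0.54, -0.315] [0.537, -0.315] [0.537, -0.319] 
mat [ 0.367  0.017 -0.003] [0.567 0.139 0.011] [0.467 0.078 0.004]
bottle n 701
[ 0.571 -0.308  0.043] [-0.459 -0.889] [1.28557949 0.72673931]
-0.103 11 w -0.008 0.04 z 0.047 xy [ 0.615 -0.222]
-0.091 35 w -0.011 0.043 z 0.048 xy [ 0.609 -0.232]
-0.079 39 w -0.106 0.045 z 0.047 xy [ 0.604 -0.243]
-0.067 34 w -0.102 0.047 z 0.047 xy [ 0.598 -0.254]
-0.055 34 w -0.103 0.05 z 0.047 xy [ 0.593 -0.264]
-0.043 52 w -0.099 0.052 z 0.056 xy [ 0.587 -0.275]
-0.031 55 w -0.093 0.055 z 0.055 xy [ 0.582 -0.286]
-0.019 51 w -0.022 0.057 z 0.057 xy [ 0.576 -0.296]
-0.007 56 w -0.024 0.059 z 0.059 xy [ 0.571 -0.307]
0.005 53 w -0.024 0.059 z 0.056 xy [ 0.565 -0.318]
0.017 56 w -0.025 0.062 z 0.06 xy [ 0.56  -0.328]
0.029 53 w -0.025 0.063 z 0.06 xy [ 0.554 -0.339]
0.041 53 w -0.025 0.066 z 0.06 xy [ 0.549 -0.35 ]
0.053 51 w -0.025 0.068 z 0.06 xy [ 0.543 -0.36 ]
0.065 47 w -0.025 0.018 z 0.058 xy [ 0.538 -0.371]
0.077 21 w -0.
[... 1399 characters left out ...]
.093 0.056 z 0.048 xy [ 0.589 -0.246]
-0.059 47 w -0.09 0.059 z 0.045 xy [ 0.584 -0.257]
-0.047 34 w -0.006 0.059 z 0.047 xy [ 0.579 -0.268]
-0.035 48 w -0.014 0.063 z 0.054 xy [ 0.574 -0.279]
-0.023 71 w -0.016 0.065 z 0.057 xy [ 0.569 -0.29 ]
-0.011 68 w -0.017 0.064 z 0.055 xy [ 0.564 -0.301]
0.001 80 w -0.019 0.066 z 0.058 xy [ 0.559 -0.312]
0.013 75 w -0.018 0.068 z 0.054 xy [ 0.554 -0.323]
0.025 79 w -0.02 0.067 z 0.058 xy [ 0.549 -0.334]
0.037 78 w -0.02 0.069 z 0.056 xy [ 0.544 -0.345]
0.049 78 w -0.021 0.071 z 0.055 xy [ 0.539 -0.356]
0.061 68 w -0.023 0.015 z 0.056 xy [ 0.534 -0.366]
0.073 93 w -0.023 0.015 z 0.055 xy [ 0.529 -0.377]
0.085 4 w 0.011 0.016 z 0.046 xy [ 0.524 -0.388]
```

```bash
cat >> h.py <<'E'
def bottle(c,box,zmin,zmax=0.075,prn=True):
    q=cloud(c).reshape(-1,3); q=q[~np.isnan(q[:,0])]
    k=(q[:,0]>box[0])&(q[:,0]<box[1])&(q[:,1]>box[2])&(q[:,1]<box[3])&(q[:,2]>zmin)&(q[:,2]<zmax)
    q=q[k]; 
    for it in range(4):
        ctr=q.mean(0); u,s_,v=np.linalg.svd(q[:,:2]-ctr[:2],full_matrices=False)
        w=(q[:,:2]-ctr[:2])@v[1]; q=q[np.abs(w)<0.03]
    t=(q[:,:2]-ctr[:2])@v[0]; w=(q[:,:2]-ctr[:2])@v[1]
    print('n',len(q),'ctr',ctr.round(3),'dir',v[0].round(3),'perp',v[1].round(3))
    if prn:
      for lo in np.arange(t.min(),t.max(),0.01):
        j=(t>=lo)&(t<lo+.01)
        if j.any(): print(round(lo+.005,3),j.sum(),'w',w[j].min().round(3),w[j].max().round(3),'z',np.percentile(q[j,2],90).round(3),'xy',(ctr[:2]+v[0]*(lo+.005)).round(3))
    return ctr,v
E
python3 - <<'E'
from h import *
for n in ['top','side']:
    c=look(n); bottle(c,(0.51,0.64,-0.395,-0.20),0.034)
E
```

```text
n 576 ctr [ 0.566 -0.311  0.047] dir [-0.498 -0.867] perp [-0.867  0.498]
-0.095 22 w -0.011 0.012 z 0.045 xy [ 0.613 -0.229]
-0.085 22 w -0.013 0.012 z 0.046 xy [ 0.608 -0.238]
-0.075 17 w -0.011 0.009 z 0.045 xy [ 0.603 -0.247]
-0.065 19 w -0.012 0.008 z 0.043 xy [ 0.598 -0.255]
-0.055 19 w -0.011 0.01 z 0.042 xy [ 0.593 -0.264]
-0.045 25 w -0.016 0.013 z 0.047 xy [ 0.588 -0.273]
-0.035 39 w -0.022 0.019 z 0.054 xy [ 0.583 -0.281]
-0.025 36 w -0.022 0.02 z 0.056 xy [ 0.578 -0.29 ]
-0.015 41 w -0.023 0.021 z 0.054 xy [ 0.573 -0.299]
-0.005 36 w -0.023 0.019 z 0.056 xy [ 0.568 -0.307]
0.005 39 w -0.022 0.02 z 0.055 xy [ 0.563 -0.316]
0.015 41 w -0.024 0.021 z 0.055 xy [ 0.558 -0.325]
0.025 38 w -0.021 0.021 z 0.055 xy [ 0.553 -0.333]
0.035 38 w -0.023 0.019 z 0.056 xy [ 0.548 -0.342]
0.045 40 w -0.024 0.02 z 0.055 xy [ 0.543 -0.351]
0.055 40 w -0.023 0.02 z 0.054 xy [ 0.538 -0.359]
0.065 37 w -0.024 0.02 z 0.055 xy [ 0.533 -0.368]
0.075 27 w -0.022 0.018 z 0.053 xy [ 0.528 -0.377]
n 692 ctr [ 0.557 -0.315  0.046] dir [-0.505 -0.863] perp [ 0.863 -0.505]
-0.099 21 w -0.008 0.016 z 0.0
[... 196 characters left out ...]
0.013 z 0.044 xy [ 0.586 -0.264]
-0.049 20 w -0.008 0.014 z 0.047 xy [ 0.581 -0.273]
-0.039 31 w -0.014 0.018 z 0.051 xy [ 0.576 -0.281]
-0.029 44 w -0.017 0.022 z 0.054 xy [ 0.571 -0.29 ]
-0.019 46 w -0.017 0.022 z 0.053 xy [ 0.566 -0.299]
-0.009 52 w -0.017 0.019 z 0.054 xy [ 0.561 -0.307]
0.001 50 w -0.016 0.021 z 0.053 xy [ 0.556 -0.316]
0.011 47 w -0.017 0.021 z 0.054 xy [ 0.551 -0.325]
0.021 50 w -0.015 0.021 z 0.053 xy [ 0.546 -0.333]
0.031 48 w -0.017 0.021 z 0.053 xy [ 0.541 -0.342]
0.041 52 w -0.017 0.022 z 0.053 xy [ 0.536 -0.351]
0.051 50 w -0.015 0.021 z 0.053 xy [ 0.531 -0.359]
0.061 44 w -0.015 0.021 z 0.053 xy [ 0.526 -0.368]
0.071 44 w -0.012 0.022 z 0.051 xy [ 0.521 -0.376]
```

```bash
cat >> h.py <<'E'
def pose():
    s=env.get_state(); y=Rq(s['orientation']).apply([0,1,0])
    return np.array(s['tcp_pos']),np.degrees(np.arctan2(y[1],y[0])),s
def plan(way,hand,start=None,step=0.038):
    # way: list of (x,y,z,yawdeg of tool y); tool down
    if start is None: p,a,_=pose()
    else: p,a=np.array(start[:3]),start[3]
    rows=[]
    for w in way:
        d=np.linalg.norm(np.array(w[:3])-p); da=(w[3]-a+180)%360-180
        n=max(1,int(np.ceil(d/step)),int(np.ceil(abs(da)/5-1e-6)))
        for k in range(n):
            t=np.array(w[:3]); m=n-k
            dw=(t-p)/m; th=np.radians(a)
            ty=np.array([np.cos(th),np.sin(th),0]); tz=np.array([0,0,-1.]); tx=np.cross(ty,tz)
            r=np.round(np.array([dw@tx,dw@ty,dw@tz])/0.8,3)
            da=(w[3]-a+180)%360-180; tu=round(np.clip(-da/m/5,-1,1),2)
            p=p+(tx*r[0]+ty*r[1]+tz*r[2])*0.8; a=a-tu*5
            rows.append((r.tolist(),tu))
    while len(rows)%5: rows.append(([0,0,0],0))
    for i in range(0,len(rows),5):
        b=rows[i:i+5]
        print(json.dumps({"hand":[hand]*5,"delta_pos":[x[0] for x in b],"turn":[x[1] for x in b]}).replace(' ',''))
    print('end',p.round(4),round(a,2))
E
python3 - <<'E'
from h import *
p,a,s=pose(); print(p,a)
c=look('side');P=cloud(c).reshape(-1,3)
k=(P[:,1]>-0.05)&(P[:,1]<0.3)&(P[:,2]>0.03)&(P[:,0]<0.75)
q=P[k]; print('microwave min x',np.nanpercentile(q[:,0],[0.5,2,5,20]))
plan([(0.30,0.42,0.25,45),(0.46,0.08,0.25,10),(0.563,-0.319,0.2,-30)],60)
E
```

```text
[0.14439128 0.55661346 0.24231725] 75.45758651171836
microwave min x [-0.23883242 -0.22296643 -0.20055896 -0.13123999]
{"hand":[60,60,60,60,60],"delta_pos":[[-0.033,-0.017,-0.001],[-0.034,-0.014,-0.001],[-0.035,-0.011,-0.002],[-0.036,-0.009,-0.001],[-0.037,-0.006,-0.002]],"turn":[0.87,0.87,0.87,0.87,0.87]}
{"hand":[60,60,60,60,60],"delta_pos":[[-0.037,-0.003,-0.001],[-0.037,-0.001,-0.002],[-0.044,-0.016,0.0],[-0.045,-0.013,0.0],[-0.046,-0.01,0.0]],"turn":[0.87,0.87,0.7,0.7,0.7]}
{"hand":[60,60,60,60,60],"delta_pos":[[-0.046,-0.008,0.0],[-0.047,-0.005,0.0],[-0.047,-0.002,0.0],[-0.047,0.001,0.0],[-0.047,0.004,0.0]],"turn":[0.7,0.7,0.7,0.7,0.7]}
{"hand":[60,60,60,60,60],"delta_pos":[[-0.046,0.007,0.0],[-0.046,0.009,0.0],[-0.047,0.004,0.006],[-0.046,0.007,0.006],[-0.046,0.01,0.006]],"turn":[0.7,0.7,0.73,0.73,0.73]}
{"hand":[60,60,60,60,60],"delta_pos":[[-0.045,0.012,0.006],[-0.044,0.015,0.006],[-0.043,0.018,0.005],[-0.042,0.021,0.006],[-0.041,0.023,0.005]],"turn":[0.73,0.73,0.73,0.72,0.73]}
{"hand":[60,60,60,60,60],"delta_pos":[[-0.039,0.026,0.006],[-0.037,0.028,0.005],[-0.035,0.031,0.006],[0,0,0],[0,0,0]],"turn":[0.72,0.73,0.72,0,0]}
end [ 0.5631 -0.3186  0.1999] -29.99
```

```bash
python3 -m creep '{"hand":[60,60,60,60,60],"delta_pos":[[-0.033,-0.017,-0.001],[-0.034,-0.014,-0.001],[-0.035,-0.011,-0.002],[-0.036,-0.009,-0.001],[-0.037,-0.006,-0.002]],"turn":[0.87,0.87,0.87,0.87,0.87]}' 40
python3 -m creep '{"hand":[60,60,60,60,60],"delta_pos":[[-0.037,-0.003,-0.001],[-0.037,-0.001,-0.002],[-0.044,-0.016,0.0],[-0.045,-0.013,0.0],[-0.046,-0.01,0.0]],"turn":[0.87,0.87,0.7,0.7,0.7]}'
```

```text
clock: 1.57
tcp_pos: [0.2563, 0.4579, 0.2479]
orientation: [0.0, 0.313, 0.95, 0.0]
wrist_force: [0.8, -0.4, -0.5]
finger_gap: 0.0602
clock: 1.98
tcp_pos: [0.3489, 0.3164, 0.2504]
orientation: [0.0, 0.467, 0.884, 0.0]
wrist_force: [0.2, 0.6, -0.8]
finger_gap: 0.0595
```

```bash
python3 -m creep '{"hand":[60,60,60,60,60],"delta_pos":[[-0.046,-0.008,0.0],[-0.047,-0.005,0.0],[-0.047,-0.002,0.0],[-0.047,0.001,0.0],[-0.047,0.004,0.0]],"turn":[0.7,0.7,0.7,0.7,0.7]}'
python3 -m creep '{"hand":[60,60,60,60,60],"delta_pos":[[-0.046,0.007,0.0],[-0.046,0.009,0.0],[-0.047,0.004,0.006],[-0.046,0.007,0.006],[-0.046,0.01,0.006]],"turn":[0.7,0.7,0.73,0.73,0.73]}'
python3 -m creep '{"hand":[60,60,60,60,60],"delta_pos":[[-0.045,0.012,0.006],[-0.044,0.015,0.006],[-0.043,0.018,0.005],[-0.042,0.021,0.006],[-0.041,0.023,0.005]],"turn":[0.73,0.73,0.73,0.72,0.73]}'
python3 -m creep '{"hand":[60,60,60,60,60],"delta_pos":[[-0.039,0.026,0.006],[-0.037,0.028,0.005],[-0.035,0.031,0.006],[0,0,0],[0,0,0]],"turn":[0.72,0.73,0.72,0,0]}'
python3 - <<'E'
from h import *
p,a,s=pose(); print(p,a,s['joint_pos'].round(2) if hasattr(s['joint_pos'],'round') else s['joint_pos'])
plan([(0.563,-0.319,0.1,-30)],60)
E
```

```text
clock: 2.4
tcp_pos: [0.4284, 0.1456, 0.2506]
orientation: [0.0, 0.596, 0.803, 0.0]
wrist_force: [1.3, 1.2, -0.2]
finger_gap: 0.0598
clock: 2.82
tcp_pos: [0.4891, -0.031, 0.236]
orientation: [0.0, 0.714, 0.7, 0.0]
wrist_force: [0.5, 1.0, -0.2]
finger_gap: 0.0601
clock: 3.23
tcp_pos: [0.5349, -0.2122, 0.2132]
orientation: [0.0, 0.816, 0.578, 0.0]
wrist_force: [0.7, 0.2, 0.4]
finger_gap: 0.0601
clock: 3.65
tcp_pos: [0.5628, -0.3206, 0.1982]
orientation: [-0.001, 0.867, 0.499, -0.0]
wrist_force: [-0.4, 1.0, -0.1]
finger_gap: 0.06
[ 0.56275816 -0.320641    0.19821477] -30.15138853897885 [-0.64  0.47  0.17  1.27  0.    1.46]
{"hand":[60,60,60,60,60],"delta_pos":[[0.001,-0.0,0.041],[0.0,-0.0,0.041],[0.001,-0.001,0.041],[0,0,0],[0,0,0]],"turn":[-0.01,-0.01,-0.01,0,0]}
end [ 0.5629 -0.3189  0.0998] -30.0
```

```bash
python3 -m creep '{"hand":[60,60,60,60,60],"delta_pos":[[0.001,-0.0,0.047],[0.0,-0.0,0.047],[0.001,-0.001,0.047],[0,0,0.04],[0,0,0.033]],"turn":[-0.01,-0.01,-0.01,0,0]}'
python3 -m creep '{"hand":[50,38,38,38,38],"delta_pos":[[0,0,0],[0,0,0],[0,0,0],[0,0,0],[0,0,0]],"turn":[0,0,0,0,0]}' 40
```

```text
clock: 4.07
tcp_pos: [0.5621, -0.3144, 0.0266]
orientation: [-0.001, 0.865, 0.502, -0.0]
wrist_force: [0.2, -1.0, -0.4]
finger_gap: 0.0599
clock: 4.48
tcp_pos: [0.5645, -0.3175, 0.0309]
orientation: [0.002, 0.865, 0.501, 0.001]
wrist_force: [0.2, -0.1, -3.8]
finger_gap: 0.043
```

```bash
python3 -m creep '{"hand":[38,38,38,38,38],"delta_pos":[[0,0,-0.01],[0,0,-0.02],[0,0,-0.03],[0,0,-0.04],[0,0,-0.04]],"turn":[0,0,0,0,0]}' 40
python3 - <<'E'
from h import *
p,a,s=pose();print(p,a,s['finger_gap'])
for n in ['side','top']:
    c=look(n,n+'1.png'); im=cv2.imread(f'pics/{n}1.png')[140:320,160:440]; cv2.imwrite(f'pics/{n}1z.png',cv2.resize(im,None,fx=2.8,fy=2.8))
E
```

```text
clock: 4.9
tcp_pos: [0.5627, -0.3166, 0.1425]
orientation: [-0.0, 0.865, 0.501, -0.0]
wrist_force: [0.7, 0.0, -1.9]
finger_gap: 0.0431
[ 0.56273688 -0.31657694  0.14251903] -29.84829045504685 0.04305537333570367
```

View pics/side1z.png

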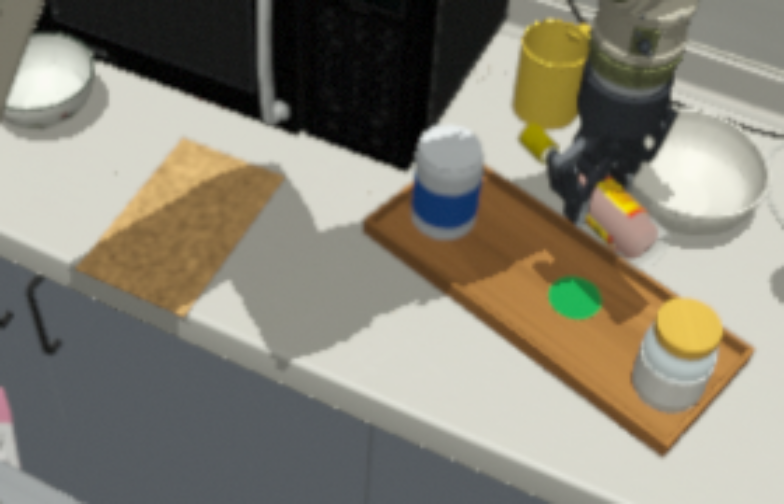

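Bottle held level, green spot now fully visible in the side view at about (row 246, col 365).

```bash
cat >> h.py <<'E'
def spot(c):
    hsv=cv2.cvtColor(c['pixels'],cv2.COLOR_RGB2HSV)
    g=((hsv[...,0]>45)&(hsv[...,0]<85)&(hsv[...,1]>90)).astype(np.uint8)
    rr,cc=np.where(g); pts=np.array([onz(c,(a,b),0.008) for a,b in zip(rr,cc)])
    m=(pts[:,0]>0.45)&(pts[:,0]<0.66)&(pts[:,1]<-0.2)&(pts[:,1]>-0.42)
    pts=pts[m]; print('spot n',len(pts),'mean',pts.mean(0).round(4),'mid',((pts.min(0)+pts.max(0))/2).round(4),'ext',np.ptp(pts,axis=0).round(3))
E
python3 - <<'E'
from h import *
for n in ['side','top']:
    c=look(n); spot(c)
    for t in ['spot_center','tray','jar','can']:
        r=env.pinpoint(n,t)[:1]
        if r: print(n,t,round(r[0]['score'],2),np.round(onz(c,r[0]['location'],0.008),4))
plan([(0.5,-0.12,0.2,-30),(0.445,0.07,0.17,-30),(0.445,0.07,0.06,-30)],38)
E
```

```text
spot n 226 mean [ 0.5569 -0.3215  0.008 ] mid [ 0.5571 -0.3214  0.008 ] ext [0.051 0.051 0.   ]
side spot_center 0.68 [ 0.5587 -0.3131  0.008 ]
side tray 0.65 [ 0.5428 -0.3026  0.008 ]
side jar 0.91 [ 0.5072 -0.4363  0.008 ]
side can 0.19 [ 0.5591 -0.3215  0.008 ]
spot n 62 mean [ 0.5515 -0.3093  0.008 ] mid [ 0.5521 -0.3099  0.008 ] ext [0.031 0.024 0.   ]
top spot_center 0.57 [ 0.5619 -0.3127  0.008 ]
top tray 0.77 [ 0.5568 -0.29    0.008 ]
top can 0.83 [ 0.5881 -0.1609  0.008 ]
{"hand":[38,38,38,38,38],"delta_pos":[[0.029,-0.032,-0.013],[0.029,-0.032,-0.013],[0.029,-0.032,-0.012],[0.029,-0.031,-0.013],[0.029,-0.032,-0.012]],"turn":[0.01,0.0,0.01,0.0,0.01]}
{"hand":[38,38,38,38,38],"delta_pos":[[0.029,-0.031,-0.013],[0.029,-0.03,0.006],[0.028,-0.03,0.006],[0.029,-0.03,0.006],[0.028,-0.03,0.007]],"turn":[0.0,0.0,0.0,0.0,0.0]}
{"hand":[38,38,38,38,38],"delta_pos":[[0.029,-0.029,0.006],[0.028,-0.03,0.007],[0.0,0.0,0.046],[0.0,0.0,0.046],[0.0,0.0,0.045]],"turn":[0.0,0.0,0.0,0.0,0.0]}
end [0.4448 0.07   0.0603] -29.99
```

```bash
python3 -m creep '{"hand":[38,38,38,38,38],"delta_pos":[[0,0,-0.03],[0.029,-0.032,-0.03],[0.029,-0.032,-0.012],[0.029,-0.031,-0.003],[0.029,-0.032,0]],"turn":[0,0,0,0,0]}'
python3 -m creep '{"hand":[38,38,38,38,38],"delta_pos":[[0.029,-0.031,0],[0.029,-0.03,0.006],[0.028,-0.03,0.006],[0.029,-0.03,0.006],[0.028,-0.03,0.007]],"turn":[0.0,0.0,0.0,0.0,0.0]}'
python3 -m creep '{"hand":[38,38,38,38,38],"delta_pos":[[0.029,-0.032,0.006],[0.029,-0.029,0.006],[0.028,-0.03,0.04],[0.0,0.0,0.046],[0.0,0.0,0.04]],"turn":[0.0,0.0,0.0,0.0,0.0]}'
python3 - <<'E'
from h import *
c=look('side','side2.png');im=cv2.imread('pics/side2.png')[110:290,130:410]; cv2.imwrite('pics/side2z.png',cv2.resize(im,None,fx=2.8,fy=2.8))
p,a,s=pose();print(p,a,s['finger_gap'],s['wrist_force'])
c=look('top'); spot(c)
for t in ['spot_center','tray']:
        r=env.pinpoint('top',t)[:1]
        if r: print(t,round(r[0]['score'],2),np.round(onz(c,r[0]['location'],0.008),4))
c=look('side'); spot(c)
E
```

```text
clock: 5.92
tcp_pos: [0.5215, -0.1855, 0.2014]
orientation: [0.001, 0.866, 0.501, 0.001]
wrist_force: [0.4, 0.0, -3.2]
finger_gap: 0.0431
clock: 6.33
tcp_pos: [0.4728, -0.0254, 0.1803]
orientation: [0.0, 0.865, 0.501, 0.0]
wrist_force: [0.9, 0.5, -2.8]
finger_gap: 0.0432
clock: 6.75
tcp_pos: [0.445, 0.0681, 0.0722]
orientation: [0.0, 0.864, 0.503, 0.001]
wrist_force: [0.4, -0.7, -3.8]
finger_gap: 0.0432
[0.4409689  0.06743218 0.0664614 ] -29.707952350310038 0.04309860305913709 [-2.46113114 -0.251285   -8.36895527]
spot n 176 mean [ 0.5583 -0.3211  0.008 ] mid [ 0.5575 -0.3221  0.008 ] ext [0.049 0.049 0.   ]
spot_center 0.49 [ 0.563  -0.3151  0.008 ]
tray 0.89 [ 0.5554 -0.2914  0.008 ]
spot n 225 mean [ 0.5568 -0.3217  0.008 ] mid [ 0.5571 -0.3214  0.008 ] ext [0.051 0.051 0.   ]
```

View pics/side2z.png

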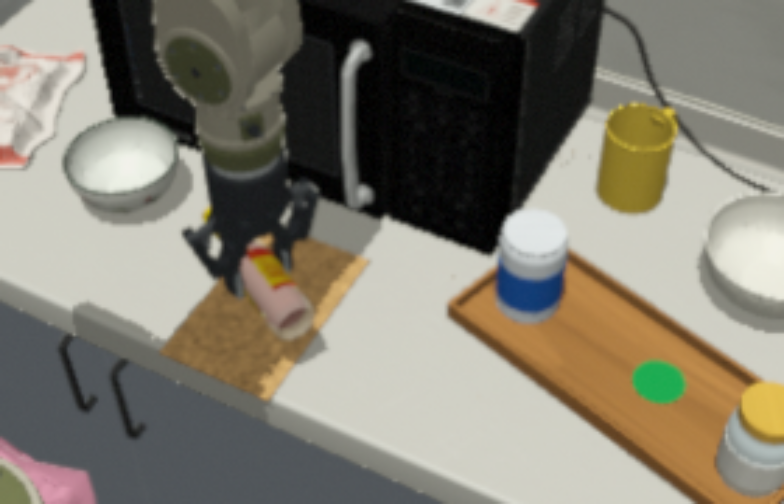

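The bottle hangs level over the mat, base end clear. Lowering.

```bash
python3 -m creep '{"hand":[38,38,38,38,38],"delta_pos":[[0,0,0.02],[0,0,0.012],[0,0,0.006],[0,0,0.004],[0,0,0]],"turn":[0,0,0,0,0]}'
python3 -m creep '{"hand":[38,38,38,38,38],"delta_pos":[[0,0,0.002],[0,0,0],[0,0,0],[0,0,0],[0,0,0]],"turn":[0,0,0,0,0]}'
```

```text
clock: 7.42
tcp_pos: [0.4456, 0.0661, 0.0395]
orientation: [-0.0, 0.865, 0.501, -0.0]
wrist_force: [-0.8, 0.4, -2.4]
finger_gap: 0.0436
clock: 7.83
tcp_pos: [0.4457, 0.0663, 0.038]
orientation: [0.0, 0.865, 0.501, 0.0]
wrist_force: [-0.5, -0.4, -3.0]
finger_gap: 0.0433
```

```bash
python3 -m creep '{"hand":[38,38,38,38,38],"delta_pos":[[0,0,0.006],[0,0,0.004],[0,0,0.003],[0,0,0],[0,0,0]],"turn":[0,0,0,0,0]}'
```

```text
clock: 8.25
tcp_pos: [0.4451, 0.0663, 0.027]
orientation: [-0.0, 0.865, 0.501, -0.0]
wrist_force: [0.0, 0.3, -3.4]
finger_gap: 0.0432
```

```bash
python3 -m creep '{"hand":[38,38,38,38,38],"delta_pos":[[0,0,0.003],[0,0,0.002],[0,0,0],[0,0,0],[0,0,0]],"turn":[0,0,0,0,0]}'
```

```text
clock: 8.67
tcp_pos: [0.4455, 0.0663, 0.0234]
orientation: [-0.0, 0.865, 0.501, 0.0]
wrist_force: [0.5, -0.2, -2.5]
finger_gap: 0.0431
```

```bash
python3 -m creep '{"hand":[38,38,38,38,38],"delta_pos":[[0,0,0.002],[0,0,0],[0,0,0],[0,0,0],[0,0,0]],"turn":[0,0,0,0,0]}'
```

```text
clock: 9.08
tcp_pos: [0.4458, 0.0663, 0.0223]
orientation: [0.0, 0.865, 0.501, 0.0]
wrist_force: [-2.2, 0.4, 5.6]
finger_gap: 0.0433
```

Contact (+5.6 N). Release slowly, then rise.

```bash
python3 -m creep '{"hand":[43,45,48,52,58],"delta_pos":[[0,0,-0.001],[0,0,0],[0,0,0],[0,0,0],[0,0,0]],"turn":[0,0,0,0,0]}'
python3 -m creep '{"hand":[60,60,60,60,60],"delta_pos":[[0,0,0],[0,0,-0.005],[0,0,-0.02],[0,0,-0.035],[0,0,-0.04]],"turn":[0,0,0,0,0]}'
python3 - <<'E'
from h import *
for n in ['side','top']:
    c=look(n,n+'3.png')
    bottle(c,(0.37,0.56,-0.03,0.22),0.022,0.06)
    for t in ['bottle','bottle_mid']:
        r=env.pinpoint(n,t)[:1]
        if r: print(t,round(r[0]['score'],2),np.round(onz(c,r[0]['location'],0.0265),4))
im=cv2.imread('pics/side3.png')[110:290,130:410]; cv2.imwrite('pics/side3z.png',cv2.resize(im,None,fx=2.8,fy=2.8))
p,a,s=pose();print(p,a,s['finger_gap'],s['wrist_force'])
E
```

```text
clock: 9.5
tcp_pos: [0.4456, 0.0662, 0.0225]
orientation: [0.0, 0.865, 0.501, 0.0]
wrist_force: [0.0, 0.0, -0.1]
finger_gap: 0.058
clock: 9.92
tcp_pos: [0.4438, 0.0663, 0.1024]
orientation: [-0.001, 0.865, 0.501, -0.002]
wrist_force: [1.3, -0.5, -1.1]
finger_gap: 0.0599
n 620 ctr [0.436 0.048 0.042] dir [-0.506 -0.862] perp [ 0.862 -0.506]
-0.102 7 w 0.003 0.013 z 0.039 xy [0.488 0.136]
-0.092 11 w 0.002 0.014 z 0.041 xy [0.483 0.128]
-0.082 12 w -0.001 0.015 z 0.038 xy [0.478 0.119]
-0.072 13 w -0.007 0.011 z 0.039 xy [0.473 0.111]
-0.062 10 w -0.011 0.009 z 0.045 xy [0.468 0.102]
-0.052 30 w -0.017 0.022 z 0.047 xy [0.462 0.093]
-0.042 43 w -0.019 0.026 z 0.049 xy [0.457 0.085]
-0.032 43 w -0.02 0.02 z 0.049 xy [0.452 0.076]
-0.022 45 w -0.019 0.025 z 0.049 xy [0.447 0.067]
-0.012 46 w -0.019 0.023 z 0.05 xy [0.442 0.059]
-0.002 48 w -0.018 0.025 z 0.05 xy [0.437 0.05 ]
0.008 47 w -0.019 0.024 z 0.049 xy [0.432 0.042]
0.018 46 w -0.018 0.024 z 0.05 xy [0.427 0.033]
0.028 46 w -0.018 0.025 z 0.05 xy [0.422 0.024]
0.038 50 w -0.019 0.021 z 0.049 xy [0.417 0.016]
0.048 67 w -0.017 0.024 z 0.048 xy [0.412 0.007]
0.058 56 w -0.017 0.024 z 0.047 xy [ 0.407 -0.002]
bottle 0.74 [0.4104 0.     0.0265]
bottle_mid 0.72 [0.4492 0.0542 0.0265]
n 202 ctr [0.431 0.027 0.043] dir [-0.557 -0.83 ] perp [ 0.83  -0.557]
-0.139 8 w -0.012 -0.001 z 0.041 xy [0.508 0.142]
-0.129 2 w -0.001 -0.0 z 0.036 xy [0.503 0.134]
-0.029 3 w 0.015 0.018 z 0.04 xy [0.447 0.051]
-0.019 14 w 0.002 0.019 z 0.048 xy [0.441 0.043]
-0.009 34 w -0.025 0.019 z 0.051 xy [0.436 0.034]
0.001 40 w -0.024 0.02 z 0.049 xy [0.43  0.026]
0.011 38 w -0.023 0.02 z 0.05 xy [0.425 0.018]
0.021 41 w -0.023 0.021 z 0.051 xy [0.419 0.009]
0.031 22 w -0.022 0.02 z 0.051 xy [0.413 0.001]
bottle 0.56 [ 0.4089 -0.0015  0.0265]
bottle_mid 0.59 [0.4474 0.061  0.0265]
[0.44478457 0.06629663 0.10192108] -29.842007856092255 0.06040932122400263 [-0.1110077  -1.19530181  0.25771871]
```

View pics/side3z.png

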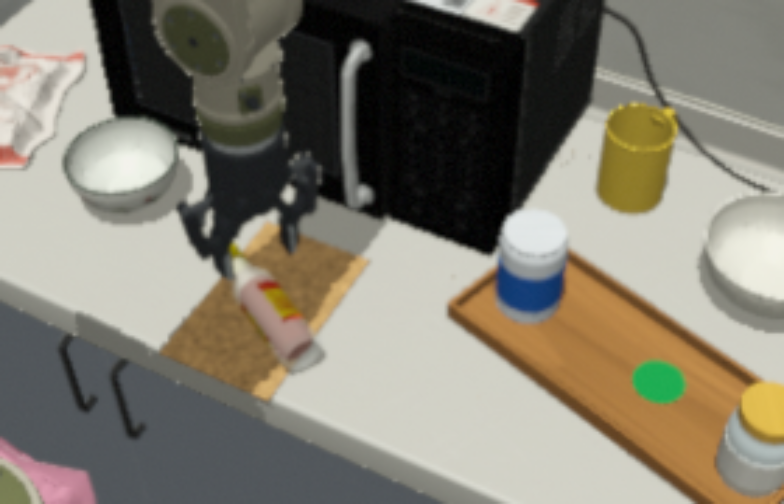

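```bash
python3 -m creep '{"hand":[50,50,50,50,50],"delta_pos":[[0.039,0,0],[0.0385,0,0],[0,0,0.04],[0,0,0.035],[0,0,0.02]],"turn":[0,0,0,0,0]}' 20
python3 -m creep '{"hand":[50,40,40,40,40],"delta_pos":[[0,0,0.005],[0,0,0],[0,0,0],[0,0,0],[0,0,0]],"turn":[0,0,0,0,0]}' 20
```

```text
clock: 10.63
tcp_pos: [0.4737, 0.1204, 0.0228]
orientation: [-0.001, 0.865, 0.502, -0.002]
wrist_force: [-1.1, -0.5, -0.1]
finger_gap: 0.0498
clock: 11.05
tcp_pos: [0.4774, 0.12, 0.0238]
orientation: [0.0, 0.865, 0.501, 0.001]
wrist_force: [-0.0, 0.6, 0.0]
finger_gap: 0.0399
```

```bash
python3 - <<'E'
from h import *
c=look('side','side4.png')
im=cv2.imread('pics/side4.png')[150:270,160:300]; cv2.imwrite('pics/side4z.png',cv2.resize(im,None,fx=5,fy=5,interpolation=cv2.INTER_CUBIC))
p,a,s=pose();print(p,a,s['finger_gap'],s['wrist_force'],s['joint_pos'])
E
```

```text
[0.47734547 0.12001173 0.02372313] -29.856475731804366 0.03973101025646013 [-0.09649153 -0.2213421   0.76468499] [ 8.29943567e-02  3.36362391e-01 -5.08099543e-01  7.24035880e-01
  9.38154705e-05  2.17488332e+00]
```

View pics/side4z.png

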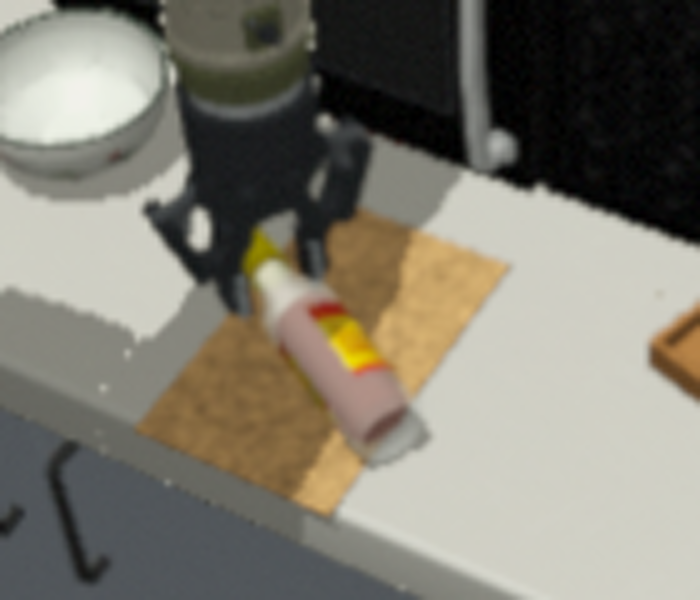

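Fingers straddle the neck near the cap (zoom about (275,265)). Closing with the light grip.

```bash
python3 -m creep '{"hand":[30,15,12,12,12],"delta_pos":[[0,0,0],[0,0,0],[0,0,0],[0,0,0],[0,0,0]],"turn":[0,0,0,0,0]}' 20
python3 -m creep '{"hand":[12,12,12,12,12],"delta_pos":[[0,0,0],[0,0,-0.005],[0,0,-0.01],[0,0,-0.015],[0,0,-0.02]],"turn":[0,0,0,0,0]}' 20
python3 - <<'E'
from h import *
c=look('side','side5.png')
im=cv2.imread('pics/side5.png')[150:270,160:300]; cv2.imwrite('pics/side5z.png',cv2.resize(im,None,fx=5,fy=5,interpolation=cv2.INTER_CUBIC))
p,a,s=pose();print(p,a,s['finger_gap'],s['wrist_force'])
E
```

```text
clock: 11.52
tcp_pos: [0.4773, 0.1202, 0.0233]
orientation: [0.0, 0.865, 0.501, 0.001]
wrist_force: [1.2, 0.5, 5.6]
finger_gap: 0.0318
clock: 11.93
tcp_pos: [0.4739, 0.1198, 0.0617]
orientation: [-0.001, 0.865, 0.501, -0.002]
wrist_force: [0.8, -0.5, -2.0]
finger_gap: 0.0308
[0.47623416 0.1200766  0.06512212] -29.843820962285925 0.03073503807840487 [ 0.07690732  0.40775342 -0.14352067]
```

View pics/side5z.png

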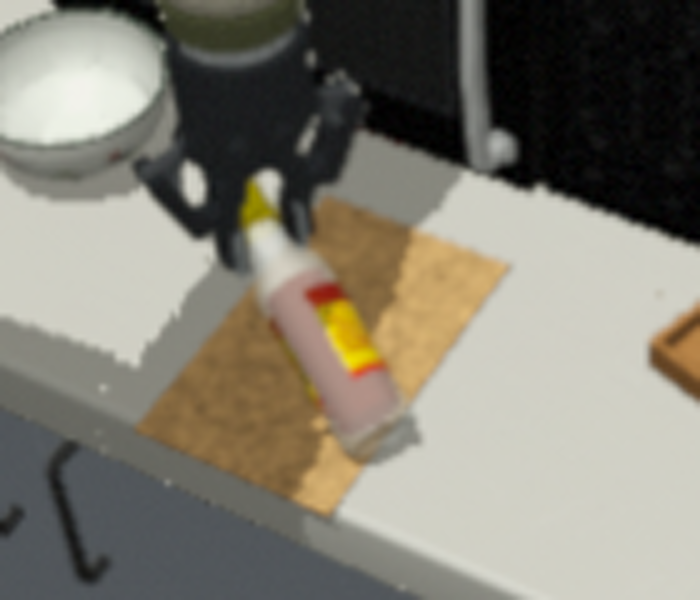

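Gap is 31 mm: the pads' edge sits on the tapering shoulder. It pivots freely, but I'll lower it and regrip 9 mm closer to the cap on the true neck.

```bash
python3 -m creep '{"hand":[12,12,12,12,12],"delta_pos":[[0,0,0.02],[0,0,0.015],[0,0,0.01],[0,0,0.005],[0,0,0.001]],"turn":[0,0,0,0,0]}' 20
python3 -m creep '{"hand":[30,36,42,42,42],"delta_pos":[[0,0,0],[0,0,0],[0,0,0],[0.006,0,0],[0.006,0,0]],"turn":[0,0,0,0,0]}' 20
python3 -m creep '{"hand":[42,42,30,12,12],"delta_pos":[[0,0,0],[0,0,0],[0,0,0],[0,0,0],[0,0,0]],"turn":[0,0,0,0,0]}' 20
python3 -m creep '{"hand":[8,8,8,8,8],"delta_pos":[[0,0,0],[0,0,0],[0,0,0],[0,0,0],[0,0,0]],"turn":[0,0,0,0,0]}' 20
```

```text
clock: 12.4
tcp_pos: [0.4764, 0.1208, 0.0217]
orientation: [-0.001, 0.865, 0.501, 0.0]
wrist_force: [-0.1, 2.2, 5.8]
finger_gap: 0.0304
clock: 12.82
tcp_pos: [0.4811, 0.1285, 0.0217]
orientation: [-0.0, 0.865, 0.501, -0.0]
wrist_force: [-0.3, 0.2, 0.3]
finger_gap: 0.0419
clock: 13.23
tcp_pos: [0.4809, 0.1284, 0.0218]
orientation: [-0.0, 0.865, 0.501, -0.0]
wrist_force: [-0.7, -0.3, 0.9]
finger_gap: 0.0252
clock: 13.65
tcp_pos: [0.481, 0.1284, 0.0218]
orientation: [-0.0, 0.865, 0.501, -0.0]
wrist_force: [-1.9, 0.0, 2.3]
finger_gap: 0.0253
```

```bash
python3 - <<'E'
from h import *
c=look('side','side6.png')
im=cv2.imread('pics/side6.png')[150:270,160:300]; cv2.imwrite('pics/side6z.png',cv2.resize(im,None,fx=5,fy=5,interpolation=cv2.INTER_CUBIC))
p,a,s=pose();print(p,a,s['finger_gap'],s['wrist_force'])
E
```

```text
[0.48099954 0.12838263 0.02179422] -29.842897043352078 0.02507418165917724 [-1.85724944  0.93653684  2.2450987 ]
```

View pics/side6z.png

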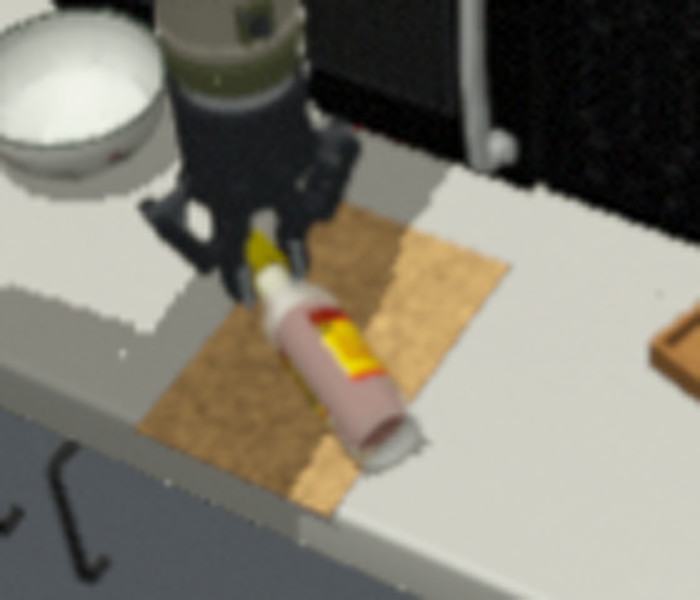

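```bash
python3 -m creep '{"hand":[8,8,8,8,8],"delta_pos":[[0,0,-0.01],[0,0,-0.02],[0,0,-0.025],[0,0,-0.025],[0,0,-0.02]],"turn":[0,0,0,0,0]}' 20
python3 - <<'E'
from h import *
c=look('side','side7.png')
im=cv2.imread('pics/side7.png')[130:270,160:300]; cv2.imwrite('pics/side7z.png',cv2.resize(im,None,fx=4,fy=4,interpolation=cv2.INTER_CUBIC))
p,a,s=pose();print(p,a,s['finger_gap'],s['wrist_force'])
E
```

```text
clock: 14.12
tcp_pos: [0.4812, 0.1282, 0.1033]
orientation: [0.0, 0.865, 0.501, 0.0]
wrist_force: [0.4, -0.0, -1.7]
finger_gap: 0.0242
[0.48310052 0.12852658 0.10609808] -29.842616191610478 0.023796969301118027 [0.54915572 0.62596884 0.64533758]
```

View pics/side7z.png

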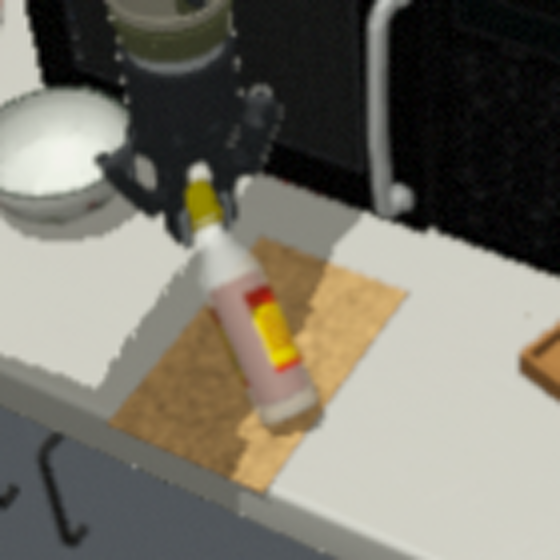

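Pivoting well, base trailing on the mat (zoom (285,405)). Continue the lift.

```bash
python3 -m creep '{"hand":[8,8,8,8,8],"delta_pos":[[0,0,-0.015],[0,0,-0.015],[0,0,-0.015],[0,0,-0.013],[0,0,-0.012]],"turn":[0,0,0,0,0]}' 20
python3 -m creep '{"hand":[8,8,8,8,8],"delta_pos":[[0,0,0],[0,0,0],[0,0,0],[0,0,0],[0,0,0]],"turn":[0,0,0,0,0]}' 20
python3 - <<'E'
from h import *
c=look('side','side8.png')
im=cv2.imread('pics/side8.png')[110:270,150:310]; cv2.imwrite('pics/side8z.png',cv2.resize(im,None,fx=3.7,fy=3.7,interpolation=cv2.INTER_CUBIC))
p,a,s=pose();print(p,a,s['finger_gap'],s['wrist_force'],s['ft_torque'])
E
```

```text
clock: 14.58
tcp_pos: [0.4813, 0.1283, 0.1583]
orientation: [0.0, 0.865, 0.501, 0.0]
wrist_force: [-0.1, 0.2, -0.3]
finger_gap: 0.0078
clock: 15.0
tcp_pos: [0.4806, 0.1283, 0.157]
orientation: [-0.0, 0.865, 0.501, -0.001]
wrist_force: [0.2, 0.4, 0.6]
finger_gap: 0.0079
[0.480685   0.12830665 0.1571414 ] -29.84463596870831 0.008285305556237446 [0.43611548 0.36821794 0.19100262] [ 0.06188259 -0.01339574  0.0514422 ]
```

View pics/side8z.png

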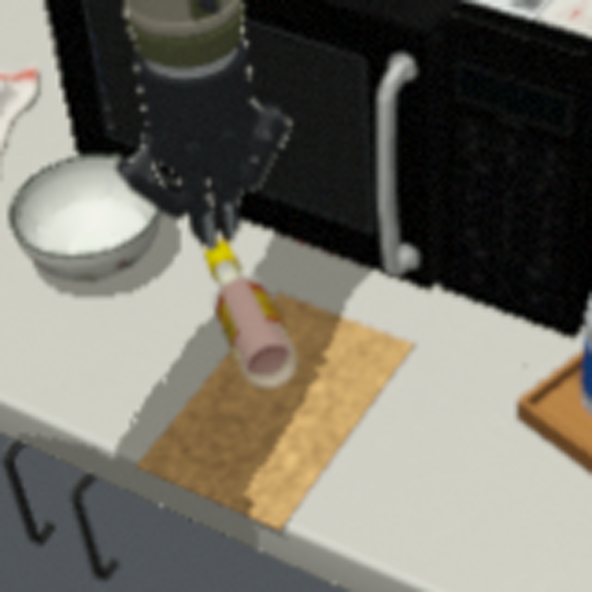

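The bottle slipped out of the light neck grip and fell back; the fingers are empty (gap 8 mm). I'll open, rise and look.

```bash
python3 -m creep '{"hand":[30,50,50,50,50],"delta_pos":[[0,0,-0.04],[0,0,-0.04],[0.0,0,0],[0,0,0],[0,0,0]],"turn":[0,0,0,0,0]}' 40
python3 - <<'E'
from h import *
for n in ['side','top']:
    c=look(n,n+'9.png')
    bottle(c,(0.36,0.58,-0.06,0.24),0.022,0.07)
    for t in ['bottle','bottle_mid']:
        r=env.pinpoint(n,t)[:1]
        if r: print(t,round(r[0]['score'],2),np.round(onz(c,r[0]['location'],0.0265),4))
    r=(130,290,150,310) if n=='side' else (150,270,190,310)
    im=cv2.imread(f'pics/{n}9.png')[r[0]:r[1],r[2]:r[3]]; cv2.imwrite(f'pics/{n}9z.png',cv2.resize(im,None,fx=3.7,fy=3.7,interpolation=cv2.INTER_CUBIC))
E
```

```text
clock: 15.47
tcp_pos: [0.481, 0.1284, 0.2214]
orientation: [-0.0, 0.865, 0.501, -0.0]
wrist_force: [0.3, 0.5, -0.4]
finger_gap: 0.05
n 539 ctr [0.481 0.15  0.041] dir [-0.642 -0.766] perp [ 0.766 -0.642]
-0.11 13 w -0.01 0.012 z 0.029 xy [0.551 0.234]
-0.1 14 w -0.01 0.013 z 0.029 xy [0.545 0.227]
-0.09 17 w -0.009 0.013 z 0.032 xy [0.539 0.219]
-0.08 10 w -0.006 0.015 z 0.033 xy [0.532 0.211]
-0.07 11 w -0.008 0.011 z 0.034 xy [0.526 0.204]
-0.06 6 w -0.014 0.007 z 0.04 xy [0.519 0.196]
-0.05 24 w -0.019 0.019 z 0.046 xy [0.513 0.188]
-0.04 34 w -0.02 0.023 z 0.045 xy [0.506 0.181]
-0.03 32 w -0.02 0.023 z 0.045 xy [0.5   0.173]
-0.02 32 w -0.019 0.024 z 0.047 xy [0.494 0.165]
-0.01 33 w -0.02 0.024 z 0.049 xy [0.487 0.158]
0.0 39 w -0.021 0.022 z 0.049 xy [0.481 0.15 ]
0.01 32 w -0.02 0.021 z 0.049 xy [0.474 0.142]
0.02 41 w -0.02 0.022 z 0.052 xy [0.468 0.135]
0.03 37 w -0.02 0.024 z 0.051 xy [0.462 0.127]
0.04 35 w -0.021 0.022 z 0.052 xy [0.455 0.119]
0.05 93 w -0.02 0.023 z 0.051 xy [0.449 0.112]
0.06 36 w -0.017 0.023 z 0.049 xy [0.442 0.104]
bottle 0.57 [0.4512 0.108  0.0265]
bottle_mid 0.6 [0.4888 0.1633 0.0265]
n 98 ctr [0.445 0.126 0.044] dir [-0.921  0.389] perp [-0.389 -0.921]
-0.018 21 w -0.013 0.013 z 0.043 xy [0.461 0.119]
-0.008 25 w -0.013 0.016 z 0.049 xy [0.452 0.123]
0.002 23 w -0.013 0.011 z 0.051 xy [0.443 0.127]
0.012 17 w -0.009 0.008 z 0.051 xy [0.433 0.131]
0.022 12 w -0.01 0.006 z 0.047 xy [0.424 0.135]
bottle 0.59 [0.4718 0.081  0.0265]
bottle_mid 0.47 [0.4784 0.1698 0.0265]
```

View pics/side9z.png

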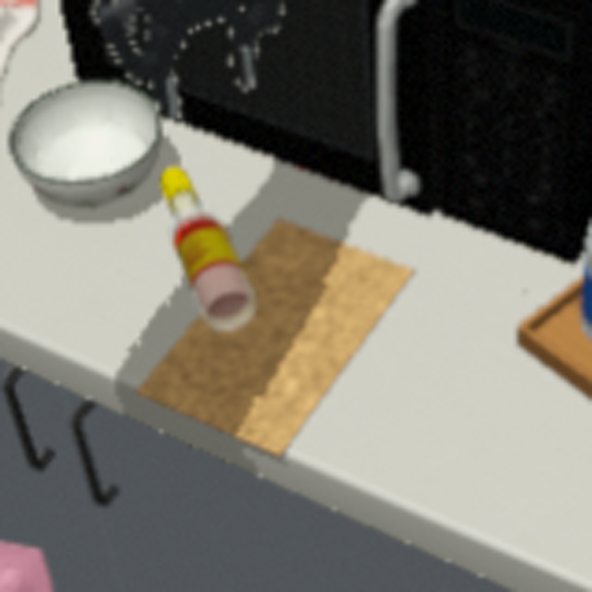

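View pics/top9z.png

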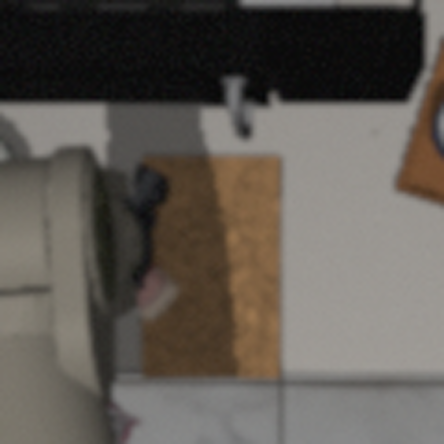

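```bash
python3 - <<'E'
from h import *
c=look('side'); b,v=bottle(c,(0.36,0.58,-0.06,0.24),0.022,0.07,False)
plan([(0.490,0.1585,0.2,-40)],60)
E
```

```text
n 518 ctr [0.452 0.167 0.041] dir [-0.653 -0.757] perp [ 0.757 -0.653]
{"hand":[60,60,60,60,60],"delta_pos":[[0.013,-0.003,0.009],[0.013,-0.004,0.009],[0.012,-0.004,0.008],[0,0,0],[0,0,0]],"turn":[0.68,0.68,0.67,0,0]}
end [0.49   0.1586 0.2003] -39.99
```

The bottle is rolling toward the front edge, so I need to intercept it quickly. One more fix for its speed.

```bash
python3 - <<'E'
from h import *
t=env.get_state()['clock']
c=look('side','side10.png'); b,v=bottle(c,(0.33,0.58,-0.06,0.26),0.022,0.07,False)
d=b[:2]-np.array([.452,.167]); print(t,'p',d@np.array([-.76,.65]),'s',d@np.array([.65,.76]))
p,a,s=pose();print(p,a,s['clock'])
im=c['pixels'][130:290,130:290,::-1]; cv2.imwrite('pics/side10z.png',cv2.resize(im,None,fx=3.7,fy=3.7,interpolation=cv2.INTER_CUBIC))
P=cloud(c); hh=P[280:330,100:260]; print('edge x at z~0:',[ (round(float(np.nanmin(P[:,k,0][np.abs(P[:,k,2])<0.006])),3)) for k in (190,200,210,220)])
E
```

```text
n 651 ctr [0.462 0.186 0.042] dir [-0.662 -0.749] perp [-0.749  0.662]
15.8167 p 0.004669110700898473 s 0.020562050197109175
[0.48085995 0.12833266 0.22127722] -29.841620327140387 15.8667
edge x at z~0: [-0.051, -0.026, 0.014, 0.058]
```

View pics/side10z.png

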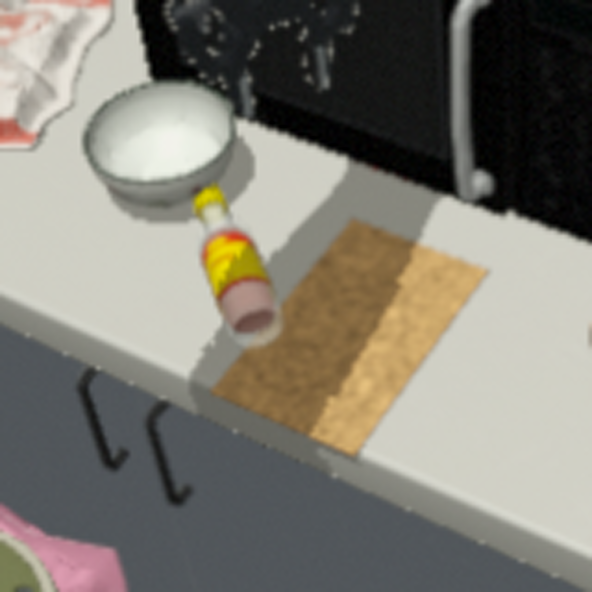

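Speed confirmed at about 0.1 m/s. Intercepting: straddle it ahead of its path, then close.

```bash
python3 -m creep '{"hand":[85,85,85,85,85],"delta_pos":[[0.0076,-0.0263,0.0437],[0.0076,-0.0263,0.0437],[0.0076,-0.0263,0.0437],[0.0076,-0.0263,0.0437],[0.0076,-0.0263,0.0437]],"turn":[0,0,0,0,0]}' 40
python3 -m creep '{"hand":[80,60,38,38,38],"delta_pos":[[0,0,0.022],[0,0,0.005],[0,0,0],[0,0,0],[0,0,0]],"turn":[0,0,0,0,0]}' 40
python3 - <<'E'
from h import *
c=look('side','side11.png')
p,a,s=pose();print(p,a,s['finger_gap'],s['wrist_force'],s['clock'])
im=c['pixels'][130:290,130:290,::-1]; cv2.imwrite('pics/side11z.png',cv2.resize(im,None,fx=3.7,fy=3.7,interpolation=cv2.INTER_CUBIC))
E
```

```text
clock: 16.28
tcp_pos: [0.4042, 0.2076, 0.0458]
orientation: [0.0, 0.865, 0.501, 0.001]
wrist_force: [0.7, 1.1, 0.4]
finger_gap: 0.0849
clock: 16.7
tcp_pos: [0.4069, 0.2072, 0.0268]
orientation: [0.0, 0.866, 0.501, 0.001]
wrist_force: [0.5, 0.3, -2.4]
finger_gap: 0.0431
[0.40706143 0.20714025 0.02685957] -29.89540160461476 0.04337880119746212 [-0.1357948   0.04153625 -2.95758986] 16.75
```

View pics/side11z.png

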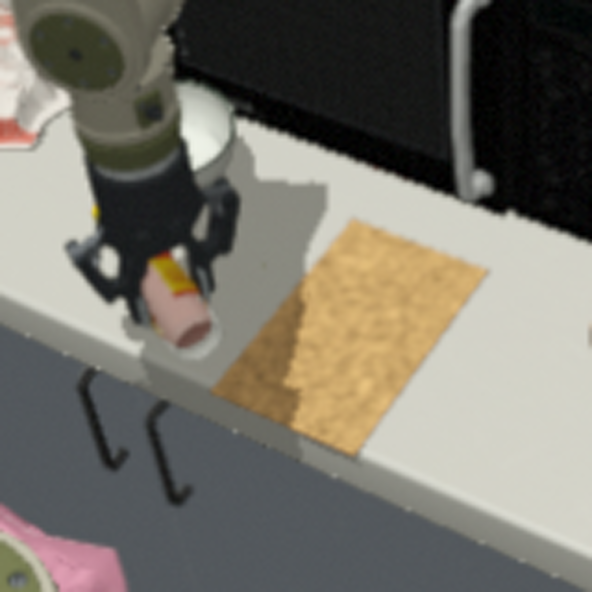

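Caught (gap 43 mm, about 3 N of weight). Lifting it back onto the mat.

```bash
python3 - <<'E'
from h import *
plan([(.407,.207,.08,-30),(0.45,0.065,0.08,-30),(0.45,0.065,0.034,-30)],38)
E
```

```text
{"hand":[38,38,38,38,38],"delta_pos":[[-0.0,0.0,-0.033],[-0.0,0.0,-0.033],[-0.032,0.034,-0.0],[-0.032,0.034,-0.0],[-0.032,0.034,-0.0]],"turn":[0.01,0.01,0.0,0.0,0.0]}
{"hand":[38,38,38,38,38],"delta_pos":[[-0.031,0.033,-0.0],[-0.0,0.0,0.029],[-0.0,0.0,0.028],[0,0,0],[0,0,0]],"turn":[0.0,0.0,0.0,0,0]}
end [0.4498 0.0652 0.0341] -30.0
```

```bash
python3 -m creep '{"hand":[38,38,38,38,38],"delta_pos":[[0,0,-0.033],[0,0,-0.033],[-0.032,0.034,0],[-0.032,0.034,0],[-0.032,0.034,0]],"turn":[0.01,0.01,0,0,0]}' 40
python3 -m creep '{"hand":[38,38,38,38,38],"delta_pos":[[-0.031,0.033,0],[0,0,0.029],[0,0,0.026],[0,0,0.004],[0,0,0.003]],"turn":[0,0,0,0,0]}'
python3 -m creep '{"hand":[38,38,38,38,38],"delta_pos":[[0,0,0.002],[0,0,0.001],[0,0,0],[0,0,0],[0,0,0]],"turn":[0,0,0,0,0]}'
python3 - <<'E'
from h import *
c=look('side','side12.png')
bottle(c,(0.33,0.5,-0.06,0.06),0.022,0.06,True)
for t in ['bottle','bottle_mid']:
    r=env.pinpoint('side',t)[:1]
    if r: print(t,round(r[0]['score'],2),np.round(onz(c,r[0]['location'],0.0265),4))
p,a,s=pose();print(p,a,s['finger_gap'],s['wrist_force'],s['clock'])
im=c['pixels'][130:290,130:290,::-1]; cv2.imwrite('pics/side12z.png',cv2.resize(im,None,fx=3.7,fy=3.7,interpolation=cv2.INTER_CUBIC))
E
```

```text
clock: 17.17
tcp_pos: [0.4394, 0.0988, 0.0802]
orientation: [0.001, 0.865, 0.501, 0.002]
wrist_force: [2.4, 0.2, -3.1]
finger_gap: 0.043
clock: 17.58
tcp_pos: [0.4484, 0.0632, 0.0302]
orientation: [0.002, 0.866, 0.499, -0.001]
wrist_force: [-9.9, -5.5, 28.1]
finger_gap: 0.0434
clock: 18.0
tcp_pos: [0.4486, 0.0637, 0.03]
orientation: [0.002, 0.866, 0.5, 0.0]
wrist_force: [-9.3, -6.1, 26.7]
finger_gap: 0.0433
n 296 ctr [0.439 0.038 0.042] dir [-0.957 -0.29 ] perp [ 0.29  -0.957]
-0.034 30 w -0.012 0.01 z 0.058 xy [0.472 0.048]
-0.024 29 w -0.013 0.01 z 0.053 xy [0.462 0.045]
-0.014 22 w -0.018 0.009 z 0.051 xy [0.453 0.042]
-0.004 41 w -0.021 0.024 z 0.05 xy [0.443 0.039]
0.006 74 w -0.024 0.028 z 0.049 xy [0.434 0.036]
0.016 66 w -0.023 0.019 z 0.049 xy [0.424 0.034]
0.026 32 w -0.012 0.01 z 0.046 xy [0.415 0.031]
0.036 2 w 0.0 0.0 z 0.034 xy [0.405 0.028]
bottle 0.62 [0.429  0.031  0.0265]
bottle_mid 0.64 [0.4587 0.084  0.0265]
[0.44862678 0.06369649 0.03005492] -29.937707267499057 0.043368667940559415 [-10.01781121  -6.7153287   26.29961034] 18.15
```

View pics/side12z.png

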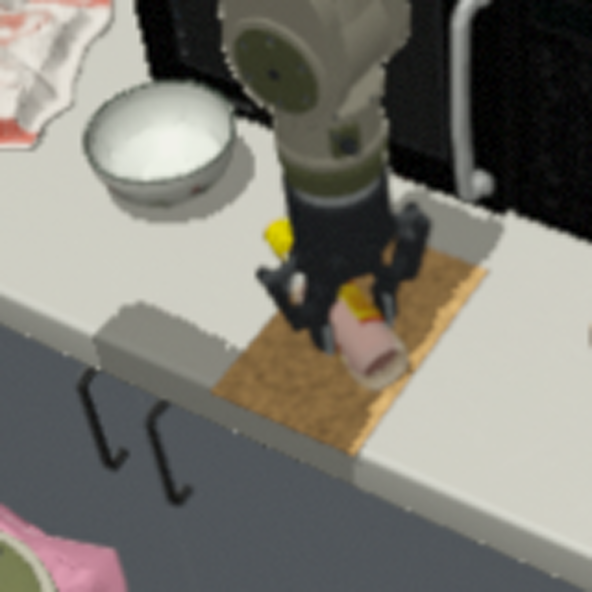

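```bash
python3 -m creep '{"hand":[38,38,38,38,38],"delta_pos":[[0,0,-0.002],[0,0,-0.001],[0,0,0],[0,0,0],[0,0,0]],"turn":[0,0,0,0,0]}'
```

```text
clock: 18.57
tcp_pos: [0.4493, 0.0651, 0.0302]
orientation: [0.001, 0.866, 0.501, 0.001]
wrist_force: [-3.4, -1.7, 11.9]
finger_gap: 0.043
```

```bash
python3 -m creep '{"hand":[38,38,38,38,38],"delta_pos":[[0,0,-0.0015],[0,0,0],[0,0,0],[0,0,0],[0,0,0]],"turn":[0,0,0,0,0]}'
python3 -m creep '{"hand":[43,45,48,52,58],"delta_pos":[[0,0,0],[0,0,0],[0,0,0],[0,0,0],[0,0,0]],"turn":[0,0,0,0,0]}'
python3 - <<'E'
from h import *
for k in range(2):
    c=look('side','side13_%d.png'%k)
    bottle(c,(0.33,0.48,-0.06,0.07),0.022,0.06,False)
    for t in ['bottle','bottle_mid']:
        r=env.pinpoint('side',t)[:1]
        if r: print(t,round(r[0]['score'],2),np.round(onz(c,r[0]['location'],0.0265),4))
p,a,s=pose();print(p,a,s['finger_gap'],s['wrist_force'],s['clock'])
im=c['pixels'][130:290,130:290,::-1]; cv2.imwrite('pics/side13z.png',cv2.resize(im,None,fx=3.7,fy=3.7,interpolation=cv2.INTER_CUBIC))
E
```

```text
clock: 18.98
tcp_pos: [0.4486, 0.0652, 0.0302]
orientation: [0.0, 0.866, 0.5, 0.001]
wrist_force: [0.4, -0.0, 5.5]
finger_gap: 0.0433
clock: 19.4
tcp_pos: [0.4475, 0.0652, 0.0295]
orientation: [-0.0, 0.866, 0.5, -0.0]
wrist_force: [1.2, -0.4, -0.2]
finger_gap: 0.0579
n 348 ctr [0.438 0.044 0.042] dir [-0.983 -0.183] perp [ 0.183 -0.983]
bottle 0.89 [0.4304 0.0207 0.0265]
bottle_mid 0.69 [0.4641 0.0885 0.0265]
n 341 ctr [0.439 0.043 0.042] dir [-0.975 -0.222] perp [ 0.222 -0.975]
bottle 0.87 [0.432  0.0253 0.0265]
bottle_mid 0.57 [0.4578 0.0832 0.0265]
[0.44785798 0.06515622 0.02975207] -29.93870567031727 0.058120629290273944 [-0.10142251 -0.28575543  0.05960003] 19.7
```

View pics/side13z.png

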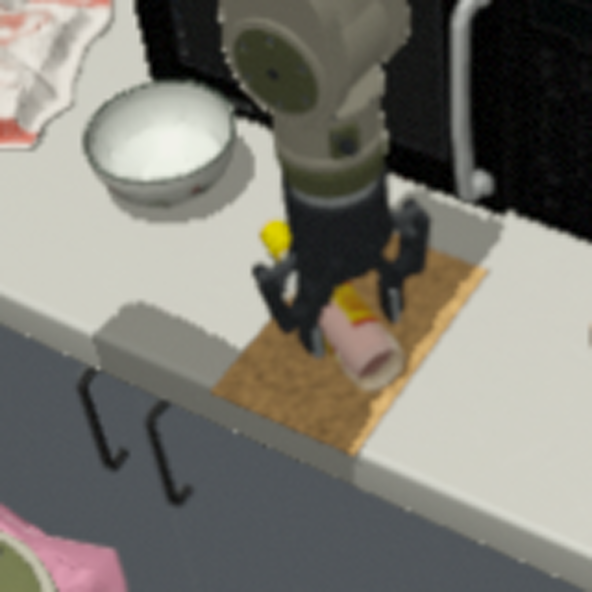

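```bash
python3 -m creep '{"hand":[60,60,60,60,60],"delta_pos":[[0,0,-0.01],[0,0,-0.04],[0,0,-0.045],[0.045,0,0],[0.045,0,0]],"turn":[0,0,0,0,0]}' 25
python3 -m creep '{"hand":[50,50,50,50,50],"delta_pos":[[0.044,0,0],[0,0,0],[0,0,0],[0,0,0],[0,0,0]],"turn":[0,0,0,0,0]}'
python3 - <<'E'
from h import *
c=look('side','side14.png')
bottle(c,(0.33,0.6,-0.06,0.235),0.020,0.06,True)
for t in ['bottle','bottle_mid']:
    r=env.pinpoint('side',t)[:1]
    if r: print(t,round(r[0]['score'],2),np.round(onz(c,r[0]['location'],0.0265),4))
p,a,s=pose();print(p,a,s['finger_gap'],s['wrist_force'],s['clock'])
im=c['pixels'][150:270,160:300,::-1]; cv2.imwrite('pics/side14z.png',cv2.resize(im,None,fx=5,fy=5,interpolation=cv2.INTER_CUBIC))
c=look('top'); bottle(c,(0.33,0.6,-0.06,0.235),0.020,0.06,False)
E
```

```text
clock: 20.12
tcp_pos: [0.4861, 0.1274, 0.1095]
orientation: [0.001, 0.867, 0.499, 0.003]
wrist_force: [1.7, -0.7, -0.0]
finger_gap: 0.0598
clock: 20.53
tcp_pos: [0.5004, 0.1573, 0.1057]
orientation: [-0.0, 0.866, 0.5, -0.001]
wrist_force: [0.2, -0.1, -0.5]
finger_gap: 0.0498
n 687 ctr [0.453 0.083 0.041] dir [-0.475 -0.88 ] perp [ 0.88  -0.475]
-0.106 22 w -0.008 0.015 z 0.039 xy [0.503 0.177]
-0.096 24 w -0.008 0.016 z 0.04 xy [0.499 0.168]
-0.086 20 w -0.009 0.017 z 0.039 xy [0.494 0.159]
-0.076 28 w -0.007 0.016 z 0.039 xy [0.489 0.15 ]
-0.066 16 w -0.007 0.012 z 0.038 xy [0.484 0.141]
-0.056 8 w -0.01 0.008 z 0.043 xy [0.48  0.133]
-0.046 24 w -0.015 0.019 z 0.048 xy [0.475 0.124]
-0.036 36 w -0.019 0.023 z 0.049 xy [0.47  0.115]
-0.026 44 w -0.018 0.024 z 0.048 xy [0.465 0.106]
-0.016 46 w -0.018 0.025 z 0.05 xy [0.461 0.097]
-0.006 39 w -0.018 0.023 z 0.05 xy [0.456 0.089]
0.004 46 w -0.018 0.027 z 0.05 xy [0.451 0.08 ]
0.014 47 w -0.018 0.024 z 0.049 xy [0.446 0.071]
0.024 47 w -0.019 0.026 z 0.05 xy [0.442 0.062]
0.034 47 w -0.019 0.024 z 0.05 xy [0.437 0.053]
0.044 50 w -0.017 0.025 z 0.049 xy [0.432 0.045]
0.054 45 w -0.018 0.022 z 0.049 xy [0.427 0.036]
0.064 98 w -0.018 0.025 z 0.047 xy [0.423 0.027]
bottle 0.83 [0.4255 0.0223 0.0265]
bottle_mid 0.79 [0.4645 0.0819 0.0265]
[0.5008536  0.15711857 0.10584166] -30.023284057310555 0.049977722933714115 [ 0.11878185 -0.2822136  -0.12278204] 20.6833
n 505 ctr [0.458 0.082 0.043] dir [-0.476 -0.88 ] perp [ 0.88  -0.476]
```

View pics/side14z.png

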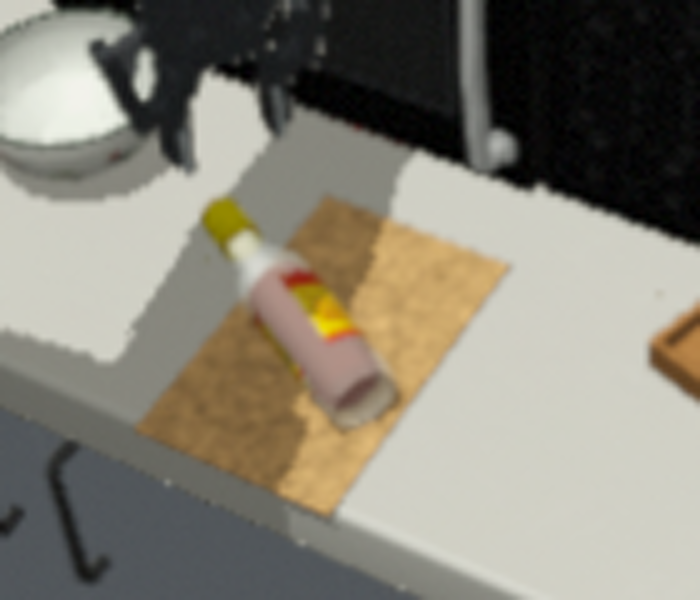

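Bottle lies on the mat with its neck (zoom (240,245)) under the open fingers. Axis and neck station agree between both cameras. Descend on the true neck (about 152 mm).

```bash
python3 -m creep '{"hand":[50,50,50,50,50],"delta_pos":[[-0.004,-0.003,0.035],[0,0,0.04],[0,0,0.02],[0,0,0.01],[0,0,0]],"turn":[-0.3,0,0,0,0]}' 25
python3 -m creep '{"hand":[40,30,22,10,5],"delta_pos":[[0,0,0],[0,0,0],[0,0,0],[0,0,0],[0,0,0]],"turn":[0,0,0,0,0]}' 25
python3 - <<'E'
from h import *
c=look('side','side15.png')
p,a,s=pose();print(p,a,s['finger_gap'],s['wrist_force'],s['clock'])
im=c['pixels'][150:270,160:300,::-1]; cv2.imwrite('pics/side15z.png',cv2.resize(im,None,fx=5,fy=5,interpolation=cv2.INTER_CUBIC))
E
```

```text
clock: 21.15
tcp_pos: [0.4961, 0.1558, 0.0201]
orientation: [-0.001, 0.859, 0.511, -0.002]
wrist_force: [0.2, 0.1, -0.2]
finger_gap: 0.0497
clock: 21.57
tcp_pos: [0.4988, 0.1567, 0.023]
orientation: [0.0, 0.859, 0.512, 0.001]
wrist_force: [0.3, 0.1, 3.1]
finger_gap: 0.0247
[0.49882664 0.15677763 0.02288996] -28.434571031553958 0.024342449898129857 [1.58613666 0.14381303 3.77013601] 21.6167
```

View pics/side15z.png

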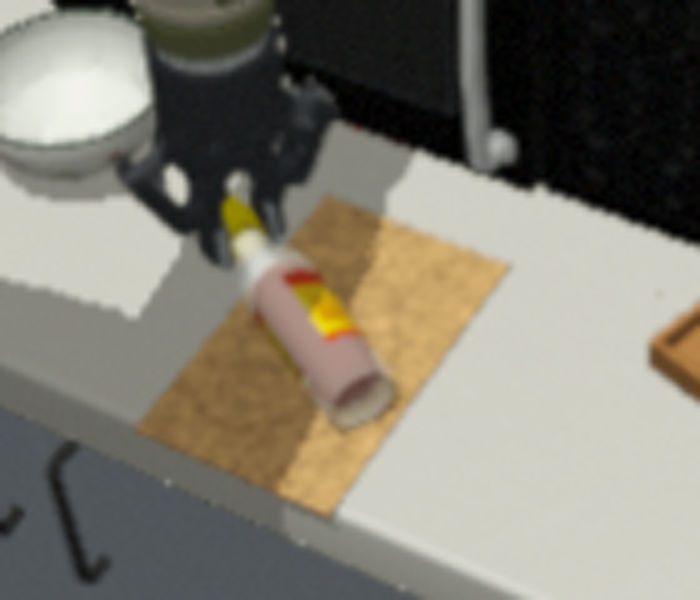

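```bash
python3 -m creep '{"hand":[5,5,5,5,5],"delta_pos":[[0,0,0],[0,0,0],[0,0,0],[0,0,0],[0,0,0]],"turn":[0,0,0,0,0]}' 25
```

```text
clock: 22.03
tcp_pos: [0.4988, 0.1569, 0.0223]
orientation: [0.0, 0.859, 0.512, 0.001]
wrist_force: [2.7, 3.5, 4.6]
finger_gap: 0.0247
```

```bash
python3 - <<'E'
import numpy as np
th=np.radians(np.arange(0,91,6)); u=.155*np.cos(th)-.0225*np.sin(th); z=.155*np.sin(th)+.0225*np.cos(th)+.004*np.sin(th)
print(np.c_[np.diff(u),-np.diff(z)].round(4)/.8)
E
```

```text
[[-0.004    -0.020625]
 [-0.006125 -0.020125]
 [-0.008125 -0.019375]
 [-0.01     -0.018375]
 [-0.011875 -0.01725 ]
 [-0.0135   -0.015875]
 [-0.015    -0.014375]
 [-0.016375 -0.012625]
 [-0.017625 -0.01075 ]
 [-0.018625 -0.008875]
 [-0.019375 -0.006875]
 [-0.02     -0.00475 ]
 [-0.020375 -0.0025  ]
 [-0.0205   -0.000375]
 [-0.020375  0.001875]]
```

```bash
python3 -m creep '{"hand":[5,5,5,5,5],"delta_pos":[[-0.004,0,-0.021],[-0.006,0,-0.02],[-0.008,0,-0.019],[-0.01,0,-0.018],[-0.012,0,-0.017]],"turn":[0,0,0,0,0]}' 25
python3 - <<'E'
from h import *
c=look('side','side16.png')
p,a,s=pose();print(p,a,s['finger_gap'],s['wrist_force'],s['clock'])
im=c['pixels'][130:270,160:300,::-1]; cv2.imwrite('pics/side16z.png',cv2.resize(im,None,fx=4,fy=4,interpolation=cv2.INTER_CUBIC))
E
```

```text
clock: 22.45
tcp_pos: [0.4805, 0.1277, 0.0971]
orientation: [-0.001, 0.859, 0.512, -0.002]
wrist_force: [0.2, 0.4, -2.3]
finger_gap: 0.0236
[0.48070878 0.12661732 0.09935372] -28.478817358032714 0.02331202374576305 [-0.93982542 -1.30791498 -0.65571044] 22.5
```

View pics/side16z.png

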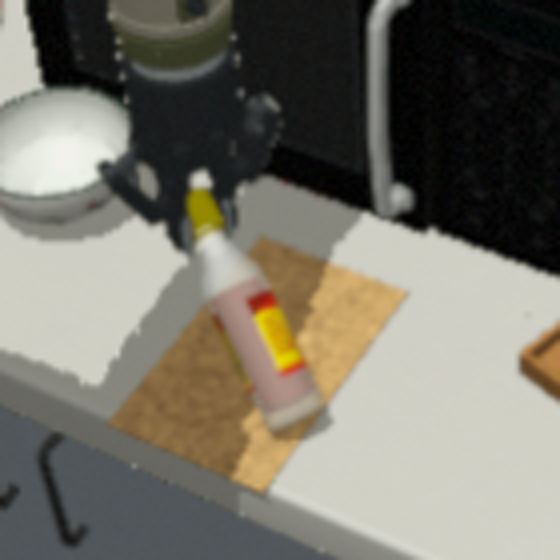

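Tilt is about 30°, base on the mat. The gap is creeping (24.5→23.3 mm), so I'll keep to the arc without extra lift so the neck carries little load.

```bash
python3 -m creep '{"hand":[5,5,5,5,5],"delta_pos":[[-0.0135,0,-0.015],[-0.015,0,-0.0135],[-0.0165,0,-0.012],[-0.0175,0,-0.010],[-0.0185,0,-0.008]],"turn":[0,0,0,0,0]}' 25
python3 - <<'E'
from h import *
c=look('side','side17.png')
p,a,s=pose();print(p,a,s['finger_gap'],s['wrist_force'],s['clock'])
im=c['pixels'][120:260,170:310,::-1]; cv2.imwrite('pics/side17z.png',cv2.resize(im,None,fx=4,fy=4,interpolation=cv2.INTER_CUBIC))
E
```

```text
clock: 22.92
tcp_pos: [0.4509, 0.0703, 0.1455]
orientation: [0.0, 0.859, 0.512, 0.0]
wrist_force: [0.2, -0.2, 0.2]
finger_gap: 0.0085
[0.45004356 0.06860309 0.14636366] -28.512757731738013 0.004963485058634498 [-0.72214089 -2.01471239  1.21843336] 22.9667
```

View pics/side17z.png

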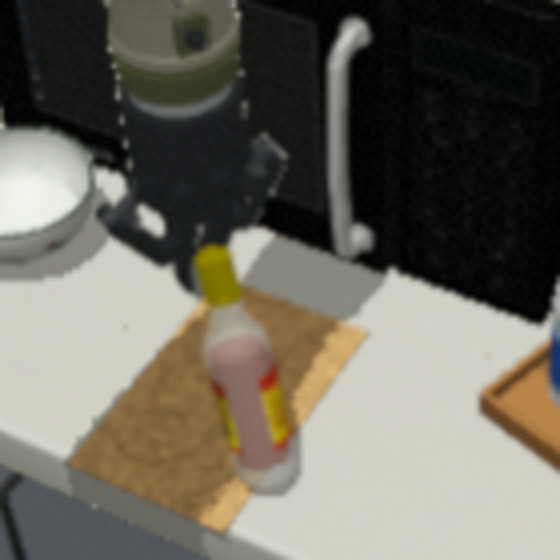

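It slipped off again near 55°. Opening and retreating while watching where it goes.

```bash
python3 -m creep '{"hand":[40,85,85,85,85],"delta_pos":[[0,0,-0.04],[0,0,0],[0,0,0],[0,0,0],[0,0,0]],"turn":[0,0,0,0,0]}' 40
python3 - <<'E'
from h import *
p,a,s=pose();print(p,a,s['finger_gap'],s['wrist_force'],s['clock'])
for k in range(2):
    c=look('side','side18_%d.png'%k); print(env.get_state()['clock'])
    bottle(c,(0.33,0.6,-0.06,0.235),0.020,0.06,False)
im=c['pixels'][130:270,130:310,::-1]; cv2.imwrite('pics/side18z.png',cv2.resize(im,None,fx=4,fy=4,interpolation=cv2.INTER_CUBIC))
E
```

```text
clock: 23.38
tcp_pos: [0.451, 0.0712, 0.1759]
orientation: [-0.0, 0.859, 0.512, -0.001]
wrist_force: [-0.2, -0.3, -0.4]
finger_gap: 0.0654
[0.45095821 0.0711948  0.1759122 ] -28.4481635198986 0.06541430408697432 [-0.21892882 -0.30337446 -0.35081525] 23.3833
23.4333
n 234 ctr [ 0.4   -0.039  0.048] dir [-0.915 -0.404] perp [ 0.404 -0.915]
23.4833
n 244 ctr [ 0.402 -0.036  0.039] dir [-0.907 -0.421] perp [ 0.421 -0.907]
```

View pics/side18z.png

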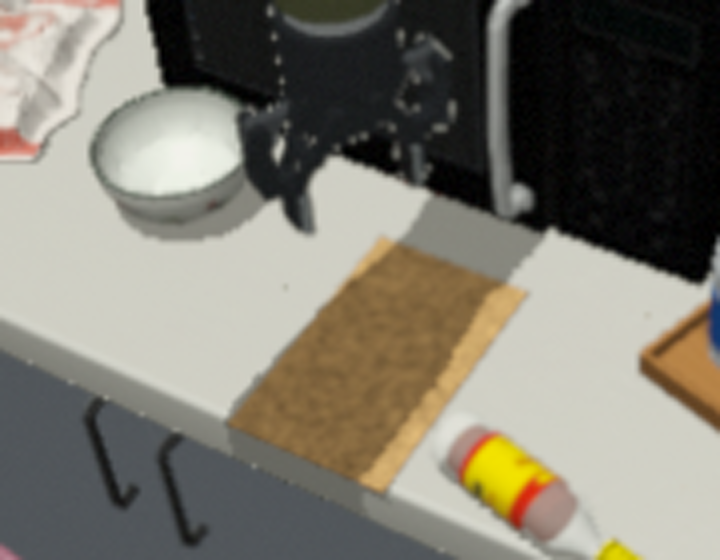

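It tipped past vertical and now lies beside the mat, cap toward the tray side. Checking for motion.

```bash
python3 - <<'E'
from h import *
for k in range(2):
    c=look('side','side19_%d.png'%k); print(env.get_state()['clock'])
    bottle(c,(0.32,0.6,-0.26,0.1),0.020,0.06,k==1)
im=c['pixels'][180:300,200:360,::-1]; cv2.imwrite('pics/side19z.png',cv2.resize(im,None,fx=4,fy=4,interpolation=cv2.INTER_CUBIC))
E
```

```text
23.5333
n 578 ctr [ 0.455 -0.124  0.038] dir [-0.908  0.419] perp [-0.419 -0.908]
23.5833
n 575 ctr [ 0.454 -0.123  0.038] dir [-0.907  0.421] perp [-0.421 -0.907]
-0.156 12 w 0.005 0.009 z 0.055 xy [ 0.596 -0.189]
-0.146 18 w 0.008 0.011 z 0.053 xy [ 0.587 -0.185]
-0.136 26 w 0.004 0.011 z 0.055 xy [ 0.578 -0.18 ]
-0.126 37 w 0.001 0.01 z 0.055 xy [ 0.569 -0.176]
-0.116 58 w -0.018 0.003 z 0.056 xy [ 0.56  -0.172]
-0.106 38 w -0.025 -0.005 z 0.056 xy [ 0.55  -0.168]
-0.076 36 w -0.024 0.029 z 0.025 xy [ 0.523 -0.155]
-0.066 5 w -0.026 -0.001 z 0.028 xy [ 0.514 -0.151]
0.044 1 w 0.03 0.03 z 0.029 xy [ 0.414 -0.105]
0.054 29 w -0.028 0.03 z 0.042 xy [ 0.405 -0.1  ]
0.064 64 w -0.029 0.03 z 0.046 xy [ 0.396 -0.096]
0.074 83 w -0.029 0.03 z 0.046 xy [ 0.387 -0.092]
0.084 106 w -0.03 0.029 z 0.044 xy [ 0.378 -0.088]
0.094 62 w -0.03 0.022 z 0.038 xy [ 0.369 -0.084]
```

View pics/side19z.png

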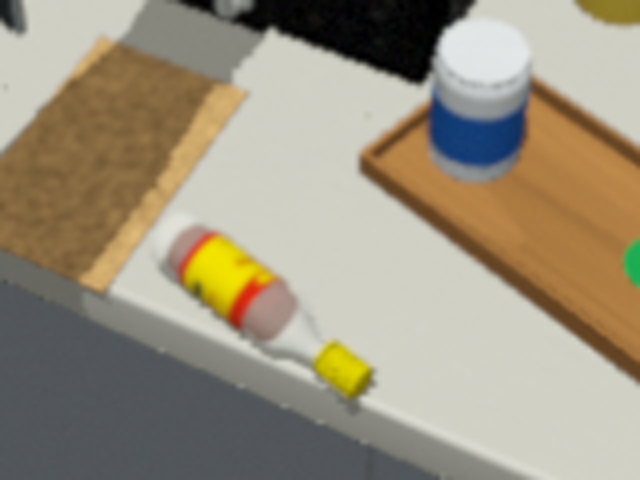

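```bash
python3 - <<'E'
from h import *
for k in range(2):
    c=look('side'); print(env.get_state()['clock'])
    bottle(c,(0.31,0.47,-0.22,0.02),0.018,0.06,k==1)
for t in ['bottle','bottle_mid']:
    r=env.pinpoint('side',t)[:1]
    if r: print(t,round(r[0]['score'],2),np.round(onz(c,r[0]['location'],0.0225),4))
E
```

```text
23.6333
n 867 ctr [ 0.384 -0.094  0.036] dir [-0.25  -0.968] perp [ 0.968 -0.25 ]
23.6833
n 877 ctr [ 0.384 -0.094  0.036] dir [0.248 0.969] perp [ 0.969 -0.248]
-0.087 50 w -0.01 0.013 z 0.034 xy [ 0.362 -0.179]
-0.077 35 w -0.009 0.016 z 0.035 xy [ 0.364 -0.169]
-0.067 33 w -0.009 0.012 z 0.035 xy [ 0.367 -0.159]
-0.057 30 w -0.007 0.017 z 0.035 xy [ 0.369 -0.15 ]
-0.047 36 w -0.007 0.013 z 0.034 xy [ 0.372 -0.14 ]
-0.037 49 w -0.01 0.018 z 0.037 xy [ 0.374 -0.13 ]
-0.027 70 w -0.016 0.024 z 0.043 xy [ 0.377 -0.121]
-0.017 60 w -0.017 0.024 z 0.045 xy [ 0.379 -0.111]
-0.007 58 w -0.016 0.027 z 0.046 xy [ 0.382 -0.101]
0.003 58 w -0.016 0.022 z 0.046 xy [ 0.384 -0.092]
0.013 56 w -0.017 0.026 z 0.046 xy [ 0.387 -0.082]
0.023 55 w -0.016 0.025 z 0.045 xy [ 0.389 -0.072]
0.033 50 w -0.015 0.023 z 0.047 xy [ 0.392 -0.063]
0.043 58 w -0.015 0.023 z 0.046 xy [ 0.394 -0.053]
0.053 52 w -0.014 0.026 z 0.045 xy [ 0.397 -0.043]
0.063 47 w -0.013 0.024 z 0.046 xy [ 0.399 -0.034]
0.073 52 w -0.013 0.026 z 0.046 xy [ 0.402 -0.024]
0.083 28 w -0.012 0.025 z 0.045 xy [ 0.404 -0.014]
bottle 0.68 [ 0.4253 -0.0117  0.0225]
bottle_mid 0.61 [ 0.3905 -0.0853  0.0225]
```

```bash
python3 - <<'E'
from h import *
c=look('top','top20.png')
bottle(c,(0.31,0.47,-0.22,0.0),0.018,0.06,True)
p,a,s=pose();print(p,a,s['clock'])
plan([(0.386,-0.109,0.12,-14.4)],60)
E
```

```text
n 582 ctr [ 0.395 -0.087  0.039] dir [0.273 0.962] perp [ 0.962 -0.273]
-0.093 22 w -0.012 0.011 z 0.037 xy [ 0.37  -0.176]
-0.083 22 w -0.012 0.012 z 0.037 xy [ 0.373 -0.167]
-0.073 21 w -0.012 0.012 z 0.039 xy [ 0.375 -0.157]
-0.063 19 w -0.01 0.011 z 0.036 xy [ 0.378 -0.147]
-0.053 21 w -0.012 0.011 z 0.035 xy [ 0.381 -0.138]
-0.043 26 w -0.014 0.014 z 0.038 xy [ 0.383 -0.128]
-0.033 35 w -0.021 0.021 z 0.044 xy [ 0.386 -0.119]
-0.023 39 w -0.023 0.022 z 0.047 xy [ 0.389 -0.109]
-0.013 40 w -0.023 0.021 z 0.049 xy [ 0.392 -0.099]
-0.003 41 w -0.023 0.022 z 0.045 xy [ 0.394 -0.09 ]
0.007 39 w -0.022 0.022 z 0.047 xy [ 0.397 -0.08 ]
0.017 40 w -0.024 0.022 z 0.046 xy [ 0.4  -0.07]
0.027 41 w -0.023 0.022 z 0.046 xy [ 0.403 -0.061]
0.037 39 w -0.022 0.022 z 0.046 xy [ 0.405 -0.051]
0.047 39 w -0.022 0.021 z 0.046 xy [ 0.408 -0.042]
0.057 40 w -0.023 0.021 z 0.046 xy [ 0.411 -0.032]
0.067 38 w -0.022 0.021 z 0.046 xy [ 0.413 -0.022]
0.077 20 w -0.02 0.02 z 0.046 xy [ 0.416 -0.013]
[0.45153621 0.07139248 0.17639346] -28.433302350019463 23.8333
{"hand":[60,60,60,60,60],"delta_pos":[[-0.04,0.006,0.012],[-0.04,0.004,0.012],[-0.04,0.003,0.012],[-0.04,0.001,0.011],[-0.04,-0.001,0.012]],"turn":[-0.47,-0.47,-0.47,-0.47,-0.46]}
{"hand":[60,60,60,60,60],"delta_pos":[[-0.039,-0.002,0.011],[0,0,0],[0,0,0],[0,0,0],[0,0,0]],"turn":[-0.47,0,0,0,0]}
end [ 0.386  -0.1089  0.1204] -14.38
```

```bash
python3 -m creep '{"hand":[70,65,60,60,60],"delta_pos":[[-0.04,0.006,0.012],[-0.04,0.004,0.012],[-0.04,0.003,0.012],[-0.04,0.002,0.011],[-0.04,0,0.012]],"turn":[-0.47,-0.47,-0.47,-0.47,-0.46]}' 20
python3 -m creep '{"hand":[60,60,60,60,60],"delta_pos":[[-0.038,0,0.011],[0,0,0.04],[0,0,0.04],[0,0,0.02],[0,0,0.016]],"turn":[-0.4,0,0,0,0]}' 20
python3 - <<'E'
from h import *
p,a,s=pose();print(p,a,s['finger_gap'],s['clock'])
c=look('side','side21.png')
im=c['pixels'][170:310,220:360,::-1]; cv2.imwrite('pics/side21z.png',cv2.resize(im,None,fx=4,fy=4,interpolation=cv2.INTER_CUBIC))
E
```

```text
clock: 24.25
tcp_pos: [0.3976, -0.0812, 0.1291]
orientation: [0.0, 0.802, 0.598, 0.0]
wrist_force: [0.6, -0.6, -0.3]
finger_gap: 0.0602
clock: 24.67
tcp_pos: [0.3879, -0.109, 0.026]
orientation: [-0.001, 0.792, 0.61, -0.001]
wrist_force: [0.6, -0.4, 0.0]
finger_gap: 0.0601
[ 0.38794356 -0.10902231  0.02596167] -14.805933903316928 0.060118526201525836 24.6667
```

View pics/side21z.png

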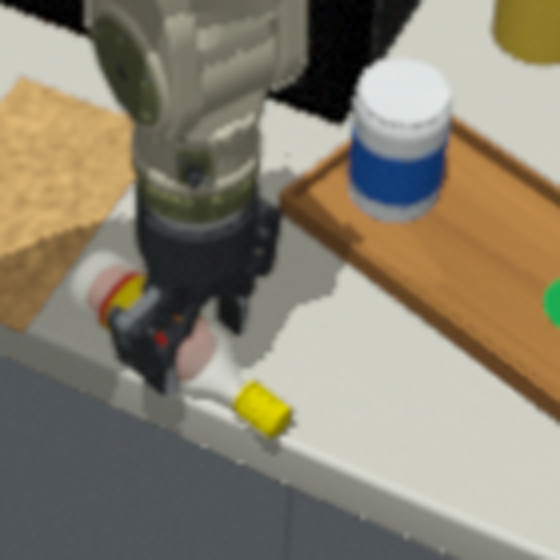

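```bash
python3 -m creep '{"hand":[50,38,38,38,38],"delta_pos":[[0,0,0.005],[0,0,0],[0,0,0],[0,0,0],[0,0,0]],"turn":[0,0,0,0,0]}' 20
python3 -m creep '{"hand":[38,38,38,38,38],"delta_pos":[[0.003,0,-0.013],[0.005,0,-0.013],[0.006,0,-0.012],[0.008,0,-0.011],[0.009,0,-0.010]],"turn":[0,0,0,0,0]}' 20
python3 - <<'E'
from h import *
p,a,s=pose();print(p,a,s['finger_gap'],s['wrist_force'],s['clock'])
c=look('side','side22.png')
im=c['pixels'][170:310,220:360,::-1]; cv2.imwrite('pics/side22z.png',cv2.resize(im,None,fx=4,fy=4,interpolation=cv2.INTER_CUBIC))
E
```

```text
clock: 25.13
tcp_pos: [0.3899, -0.1094, 0.0244]
orientation: [0.001, 0.792, 0.611, 0.0]
wrist_force: [-0.4, 0.3, -1.8]
finger_gap: 0.0443
clock: 25.55
tcp_pos: [0.396, -0.085, 0.072]
orientation: [0.0, 0.792, 0.61, 0.0]
wrist_force: [0.7, -0.3, -3.4]
finger_gap: 0.0439
[ 0.39598191 -0.08500175  0.07197585] -14.76369117157641 0.04386310007157683 [ 0.67061329 -0.28080931 -3.43043601] 25.55
```

View pics/side22z.png

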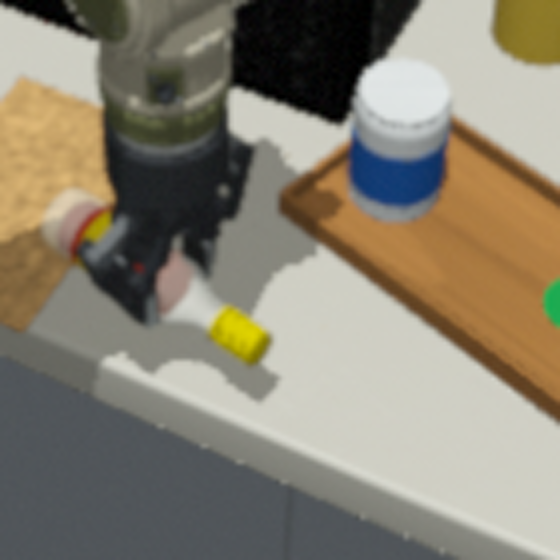

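At 20 N the body grip doesn't pivot (full 3.4 N, level). I'll relax the fingers slightly by position to let it swing, low over the worktop.

```bash
python3 -m creep '{"hand":[43,43,43.3,43.3,43.3],"delta_pos":[[0,0,0],[0,0,0],[0,0,0],[0,0,0],[0,0,0]],"turn":[0,0,0,0,0]}' 20
python3 - <<'E'
from h import *
p,a,s=pose();print(p,a,s['finger_gap'],s['wrist_force'],s['ft_torque'],s['clock'])
c=look('side','side23.png')
im=c['pixels'][170:310,220:360,::-1]; cv2.imwrite('pics/side23z.png',cv2.resize(im,None,fx=4,fy=4,interpolation=cv2.INTER_CUBIC))
E
```

```text
clock: 26.02
tcp_pos: [0.3952, -0.0853, 0.0705]
orientation: [-0.0, 0.792, 0.61, -0.0]
wrist_force: [0.1, -0.4, -2.4]
finger_gap: 0.0441
[ 0.39522168 -0.08525519  0.07049302] -14.759840573001517 0.044106215228622306 [ 0.05903999 -0.37636103 -2.35493432] [-0.05676355  0.05227102  0.0153228 ] 26.0167
```

View pics/side23z.png

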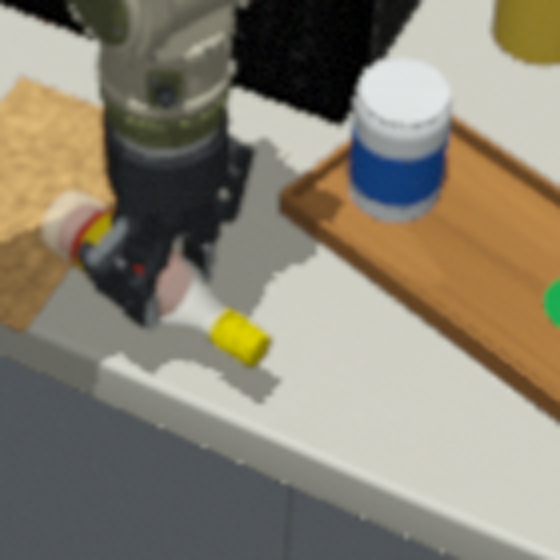

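```bash
python3 -m creep '{"hand":[43.7,43.7,44,44,44],"delta_pos":[[0,0,0],[0,0,0],[0,0,0],[0,0,0],[0,0,0]],"turn":[0,0,0,0,0]}' 20
python3 - <<'E'
from h import *
p,a,s=pose();print(p,s['finger_gap'],s['wrist_force'],s['ft_torque'],s['clock'])
E
python3 -m creep '{"hand":[44.2,44.2,44.4,44.4,44.4],"delta_pos":[[0,0,0],[0,0,0],[0,0,0],[0,0,0],[0,0,0]],"turn":[0,0,0,0,0]}' 20
python3 - <<'E'
from h import *
p,a,s=pose();print(p,a,s['finger_gap'],s['wrist_force'],s['ft_torque'],s['clock'])
c=look('side','side24.png')
im=c['pixels'][170:310,220:360,::-1]; cv2.imwrite('pics/side24z.png',cv2.resize(im,None,fx=4,fy=4,interpolation=cv2.INTER_CUBIC))
E
```

```text
clock: 26.48
tcp_pos: [0.3956, -0.0853, 0.071]
orientation: [-0.0, 0.792, 0.611, 0.0]
wrist_force: [0.2, 0.1, -2.5]
finger_gap: 0.0441
[ 0.39562857 -0.08525186  0.07096098] 0.04411492273714686 [ 0.16867175  0.0832806  -2.46083098] [-0.0236988   0.01324982 -0.03980122] 26.4833
clock: 26.9
tcp_pos: [0.3957, -0.0853, 0.071]
orientation: [0.0, 0.792, 0.611, 0.0]
wrist_force: [0.3, 0.3, -1.9]
finger_gap: 0.0442
[ 0.39566228 -0.08525739  0.0710199 ] -14.741098979103844 0.044177032578012344 [ 0.29586087  0.27641888 -1.90051651] [-0.06703177  0.05737422  0.02342125] 26.9
```

View pics/side24z.png

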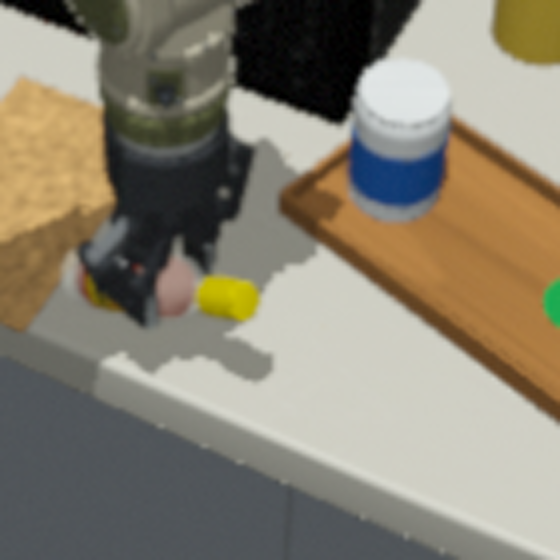

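It pivots at a 44.4 mm command. Continue along the arc with the same loose hold.

```bash
python3 -m creep '{"hand":[44.4,44.4,44.4,44.4,44.4],"delta_pos":[[0.009,0,-0.0105],[0.010,0,-0.0095],[0.011,0,-0.0085],[0.012,0,-0.0075],[0.0125,0,-0.006]],"turn":[0,0,0,0,0]}' 20
python3 - <<'E'
from h import *
p,a,s=pose();print(p,a,s['finger_gap'],s['wrist_force'],s['ft_torque'],s['clock'])
c=look('side','side25.png')
im=c['pixels'][150:290,200:340,::-1]; cv2.imwrite('pics/side25z.png',cv2.resize(im,None,fx=4,fy=4,interpolation=cv2.INTER_CUBIC))
E
```

```text
clock: 27.37
tcp_pos: [0.4074, -0.042, 0.1057]
orientation: [0.0, 0.792, 0.611, 0.0]
wrist_force: [0.4, -0.0, -2.1]
finger_gap: 0.0448
[ 0.40736367 -0.04204771  0.1057176 ] -14.718538928878356 0.04482651361864276 [ 0.39159191 -0.03006726 -2.06800922] [-0.04683297 -0.01803697  0.04161396] 27.3667
```

View pics/side25z.png

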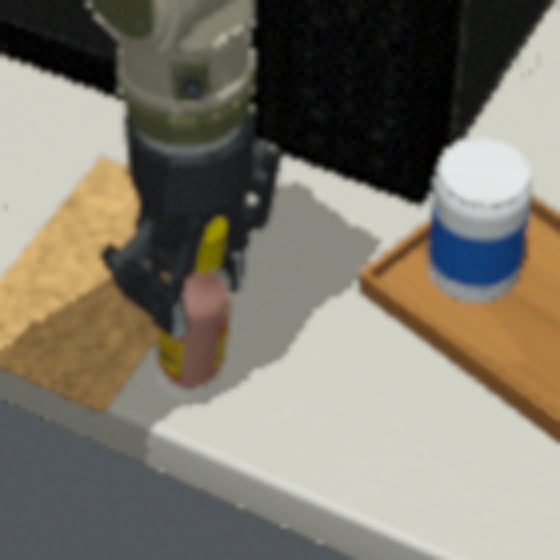

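Nearly upright. A little more arc, then tighten.

```bash
python3 -m creep '{"hand":[44.4,44.4,44.4,44.4,42],"delta_pos":[[0.0125,0,-0.003],[0.0125,0,-0.002],[0,0,0],[0,0,0],[0,0,0]],"turn":[0,0,0,0,0]}' 20
python3 -m creep '{"hand":[38,38,38,38,38],"delta_pos":[[0,0,0],[0,0,0],[0,0,0],[0,0,0],[0,0,0]],"turn":[0,0,0,0,0]}' 60
python3 - <<'E'
from h import *
p,a,s=pose();print(p,a,s['finger_gap'],s['wrist_force'],s['ft_torque'],s['clock'])
c=look('side','side26.png')
im=c['pixels'][150:290,200:340,::-1]; cv2.imwrite('pics/side26z.png',cv2.resize(im,None,fx=4,fy=4,interpolation=cv2.INTER_CUBIC))
E
```

```text
clock: 27.83
tcp_pos: [0.4116, -0.0235, 0.1083]
orientation: [-0.0, 0.792, 0.611, -0.0]
wrist_force: [0.8, -0.2, -3.7]
finger_gap: 0.0435
clock: 28.25
tcp_pos: [0.4117, -0.0239, 0.1085]
orientation: [-0.0, 0.792, 0.61, 0.0]
wrist_force: [0.4, 0.5, -2.9]
finger_gap: 0.0423
[ 0.4117436  -0.02394957  0.10853033] -14.774204347823849 0.04233817449525817 [ 0.38123195  0.51621098 -2.90013264] [-0.02504713 -0.01688772  0.00356043] 28.25
```

View pics/side26z.png

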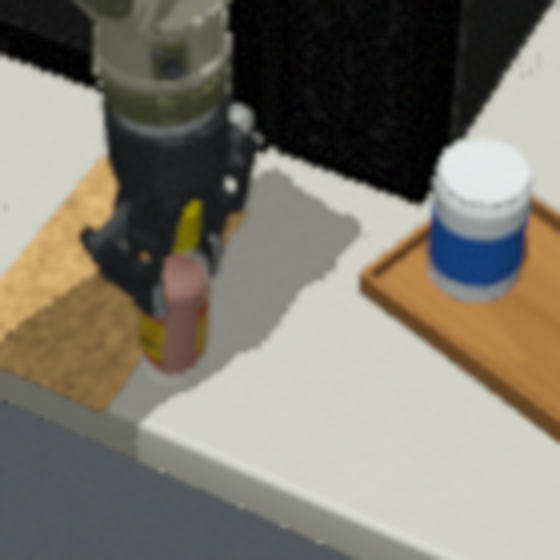

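```bash
cat >> h.py <<'E'
def tilt(c,box):
    P=cloud(c); hsv=cv2.cvtColor(c['pixels'],cv2.COLOR_RGB2HSV)
    H,S,V=[hsv[...,i].astype(int) for i in range(3)]
    m=(S>50)&(V>60)&((H<34)|(H>165))
    m&=(P[...,0]>box[0])&(P[...,0]<box[1])&(P[...,1]>box[2])&(P[...,1]<box[3])&(P[...,2]>box[4])&(P[...,2]<box[5])
    q=P[m]; print('n',len(q))
    zs=np.arange(box[4],box[5],.012)
    for z in zs:
        k=(q[:,2]>=z)&(q[:,2]<z+.012)
        if k.sum()>4: print(round(z+.006,3),k.sum(),'x',np.median(q[k,0]).round(4),'y',q[k,1].min().round(3),np.median(q[k,1]).round(4),q[k,1].max().round(3))
    return m,q
E
python3 - <<'E'
from h import *
c=look('side'); m,q=tilt(c,(.35,.46,-.13,.03,.005,.2))
o=c['pixels'].copy(); o[m]=[0,255,0]; cv2.imwrite('pics/m27.png',cv2.resize(o[150:290,200:340,::-1],None,fx=4,fy=4))
# expected image of a vertical line through (0.4117,-0.024)
def proj(X):
    Rm=Rq(c['orientation']).inv().as_matrix(); t=-Rm@np.array(c['origin'])
    u,_=cv2.projectPoints(np.array(X,float).reshape(-1,1,3),cv2.Rodrigues(Rm)[0],t,K(c),np.array(c['D'],float)); return u[:,0]
print(proj([(.4117,-.024,0.01),(.4117,-.024,.18)]).round(1))
for t in ['bottle','bottle_mid']:
    r=env.pinpoint('side',t)[:1]; print(t,r)
E
```

```text
n 512
0.011 46 x 0.3978 y 0.011 0.0223 0.03
0.035 32 x 0.3963 y -0.038 -0.0263 0.002
0.047 42 x 0.396 y -0.038 -0.0254 -0.0
0.059 40 x 0.396 y -0.04 -0.0265 0.0
0.071 45 x 0.397 y -0.041 -0.0306 -0.0
0.083 43 x 0.3949 y -0.043 -0.0323 -0.009
0.095 30 x 0.3999 y -0.043 -0.0383 -0.025
0.107 29 x 0.3968 y -0.044 -0.0383 -0.01
0.119 49 x 0.4003 y -0.045 -0.0375 -0.01
0.131 46 x 0.4028 y -0.041 -0.0341 -0.025
0.143 32 x 0.4042 y -0.038 -0.0311 -0.016
0.155 16 x 0.4017 y -0.039 -0.0353 -0.014
0.167 21 x 0.4056 y -0.041 -0.0374 -0.002
0.179 23 x 0.4067 y -0.042 -0.0391 0.001
0.191 11 x 0.4055 y -0.04 -0.0375 0.003
[[245.4 242.9]
 [242.3 200.9]]
bottle [{'location': [237.4, 244.1], 'score': 0.66}]
bottle_mid [{'location': [226.8, 242.2], 'score': 0.67}]
```

View pics/m27.png

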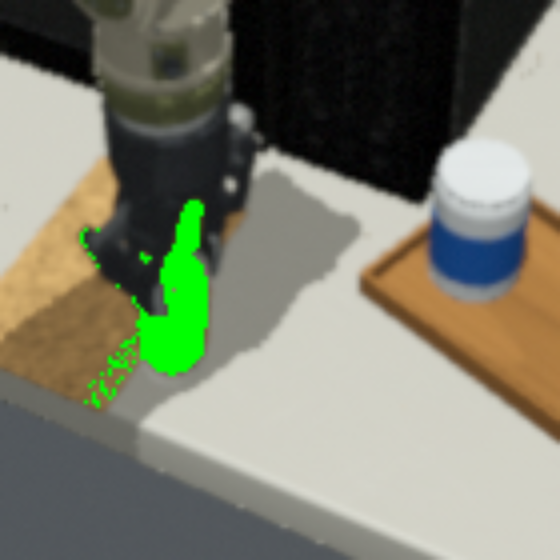

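Bottle held upright with about 5° lean (top toward −y), within self-righting range. Carry it to the spot at height, around the front.

```bash
python3 - <<'E'
from h import *
plan([(.413,-.024,.2,-14.8),(.45,-.2,.215,-14.8),(0.5555,-0.328,0.215,-14.8)],38,step=.03)
E
```

```text
{"hand":[38,38,38,38,38],"delta_pos":[[0.0,0.0,-0.029],[0.0,0.001,-0.028],[0.0,0.0,-0.029],[0.0,0.001,-0.028],[-0.029,0.014,-0.003]],"turn":[0.0,0.0,0.0,0.01,-0.0]}
{"hand":[38,38,38,38,38],"delta_pos":[[-0.029,0.014,-0.003],[-0.029,0.014,-0.003],[-0.028,0.015,-0.003],[-0.029,0.014,-0.002],[-0.028,0.015,-0.003]],"turn":[-0.0,-0.0,-0.0,-0.0,-0.0]}
{"hand":[38,38,38,38,38],"delta_pos":[[-0.029,0.014,-0.002],[-0.02,0.028,-0.0],[-0.02,0.028,-0.0],[-0.02,0.028,-0.0],[-0.02,0.028,-0.0]],"turn":[-0.0,-0.0,-0.0,-0.0,-0.0]}
{"hand":[38,38,38,38,38],"delta_pos":[[-0.02,0.028,-0.0],[-0.021,0.029,-0.0],[0,0,0],[0,0,0],[0,0,0]],"turn":[-0.0,-0.0,0,0,0]}
end [ 0.5556 -0.3282  0.215 ] -14.8
```

```bash
python3 -m creep '{"hand":[38,38,38,38,38],"delta_pos":[[0,0,-0.025],[0,0.001,-0.03],[0,0,-0.03],[0,0.001,-0.029],[-0.02,0.01,-0.003]],"turn":[0,0,0,0,0]}' 60
python3 -m creep '{"hand":[38,38,38,38,38],"delta_pos":[[-0.029,0.014,-0.003],[-0.029,0.014,-0.003],[-0.028,0.015,-0.003],[-0.029,0.014,-0.002],[-0.028,0.015,-0.003]],"turn":[0,0,0,0,0]}'
python3 -m creep '{"hand":[38,38,38,38,38],"delta_pos":[[-0.029,0.014,-0.002],[-0.025,0.028,0],[-0.02,0.028,0],[-0.02,0.028,0],[-0.02,0.028,0]],"turn":[0,0,0,0,0]}'
python3 -m creep '{"hand":[38,38,38,38,38],"delta_pos":[[-0.02,0.028,0],[-0.015,0.02,0],[-0.01,0.013,0],[0,0,0],[0,0,0]],"turn":[0,0,0,0,0]}'
python3 - <<'E'
from h import *
p,a,s=pose();print(p,a,s['finger_gap'],s['wrist_force'],s['clock'])
c=look('side','side28.png'); m,q=tilt(c,(.49,.6,-.38,-.25,.06,.32))
im=c['pixels'][110:310,280:440,::-1]; cv2.imwrite('pics/side28z.png',cv2.resize(im,None,fx=3,fy=3,interpolation=cv2.INTER_CUBIC))
E
```

```text
clock: 28.87
tcp_pos: [0.4184, -0.0406, 0.2061]
orientation: [0.002, 0.791, 0.612, 0.002]
wrist_force: [1.5, -1.0, -2.7]
finger_gap: 0.0425
clock: 29.28
tcp_pos: [0.4435, -0.1682, 0.2134]
orientation: [-0.0, 0.792, 0.611, 0.0]
wrist_force: [0.9, -0.3, -3.4]
finger_gap: 0.0423
clock: 29.7
tcp_pos: [0.5184, -0.282, 0.2146]
orientation: [-0.0, 0.792, 0.61, -0.0]
wrist_force: [1.2, 0.7, -2.5]
finger_gap: 0.0424
clock: 30.12
tcp_pos: [0.5557, -0.3282, 0.2139]
orientation: [-0.001, 0.792, 0.61, -0.0]
wrist_force: [0.0, 0.1, -3.3]
finger_gap: 0.0426
[ 0.55574403 -0.32820855  0.21386116] -14.773592195057464 0.042558348912617935 [ 0.0467186  0.118118  -3.3125946] 30.1167
n 481
0.114 7 x 0.5402 y -0.329 -0.3132 -0.302
0.126 19 x 0.5373 y -0.326 -0.3152 -0.302
0.138 32 x 0.5381 y -0.337 -0.3207 -0.304
0.15 48 x 0.5379 y -0.341 -0.3219 -0.3
0.162 55 x 0.5375 y -0.345 -0.3218 -0.299
0.174 60 x 0.5376 y -0.347 -0.3254 -0.302
0.186 67 x 0.5379 y -0.348 -0.3247 -0.301
0.198 51 x 0.5388 y -0.348 -0.3319 -0.304
0.21 27 x 0.54 y -0.348 -0.3382 -0.305
0.222 29 x 0.5397 y -0.347 -0.3417 -0.335
0.234 27 x 0.5443 y -0.344 -0.3389 -0.334
0.246 9 x 0.546 y -0.344 -0.3368 -0.334
0.258 11 x 0.5452 y -0.346 -0.3428 -0.327
0.27 13 x 0.5463 y -0.346 -0.3432 -0.341
0.282 17 x 0.5456 y -0.348 -0.344 -0.328
0.294 7 x 0.5503 y -0.347 -0.3456 -0.345
```

View pics/side28z.png

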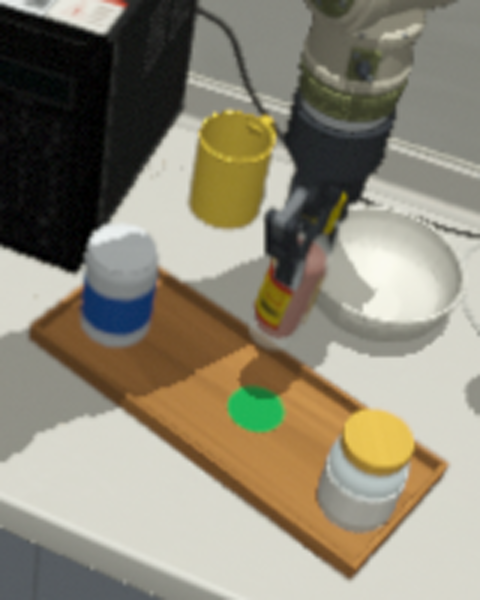

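```bash
python3 -m creep '{"hand":[38,38,38,38,38],"delta_pos":[[-0.005,0,0.02],[0,0,0.03],[0,0,0.03],[0,0,0.025],[0,0,0.01]],"turn":[0,0,0,0,0]}' 60
python3 -m creep '{"hand":[38,38,38,38,38],"delta_pos":[[0,0,0.004],[0,0,0.003],[0,0,0],[0,0,0],[0,0,0]],"turn":[0,0,0,0,0]}' 60
python3 - <<'E'
from h import *
p,a,s=pose();print(p,a,s['finger_gap'],s['wrist_force'],s['clock'])
c=look('side','side29.png'); m,q=tilt(c,(.49,.6,-.38,-.25,.012,.2))
im=c['pixels'][160:310,290:440,::-1]; cv2.imwrite('pics/side29z.png',cv2.resize(im,None,fx=4,fy=4,interpolation=cv2.INTER_CUBIC))
E
```

```text
clock: 30.58
tcp_pos: [0.5527, -0.3295, 0.12]
orientation: [-0.003, 0.792, 0.611, -0.001]
wrist_force: [-0.2, 0.5, -3.1]
finger_gap: 0.0422
clock: 31.0
tcp_pos: [0.5556, -0.3324, 0.1189]
orientation: [0.001, 0.792, 0.611, 0.0]
wrist_force: [-0.0, 0.8, -1.2]
finger_gap: 0.0425
[ 0.55563213 -0.33236962  0.1188548 ] -14.735795377960104 0.042544931908264354 [-0.01518295  0.84723472 -1.23817966] 31.0
n 416
0.018 25 x 0.5382 y -0.376 -0.2866 -0.253
0.042 22 x 0.5382 y -0.347 -0.3282 -0.304
0.054 52 x 0.5379 y -0.348 -0.3264 -0.303
0.066 46 x 0.5387 y -0.35 -0.3286 -0.305
0.078 53 x 0.5379 y -0.351 -0.3276 -0.305
0.09 49 x 0.5376 y -0.353 -0.3317 -0.308
0.102 41 x 0.5387 y -0.353 -0.3311 -0.307
0.114 24 x 0.5405 y -0.354 -0.3449 -0.311
0.126 23 x 0.5401 y -0.353 -0.3453 -0.339
0.138 26 x 0.5442 y -0.351 -0.3446 -0.338
0.15 12 x 0.5459 y -0.348 -0.3411 -0.326
0.162 9 x 0.5467 y -0.349 -0.3445 -0.339
0.174 11 x 0.5479 y -0.351 -0.3476 -0.336
0.186 13 x 0.5459 y -0.351 -0.3478 -0.345
0.198 6 x 0.557 y -0.35 -0.3491 -0.346
```

View pics/side29z.png

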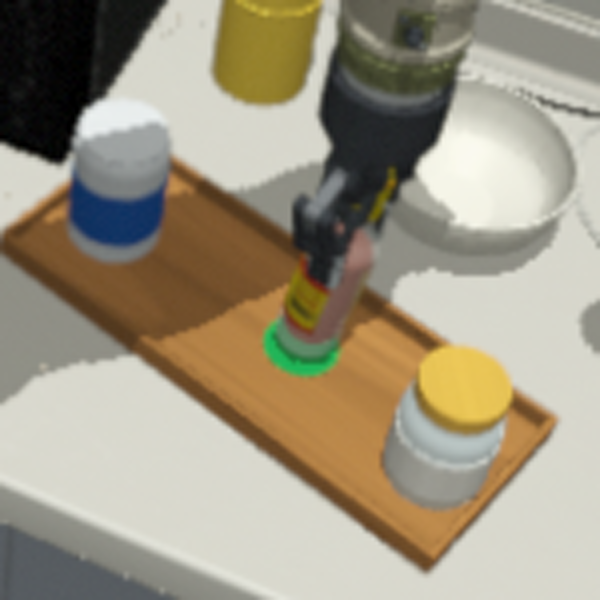

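```bash
python3 -m creep '{"hand":[38,38,38,38,38],"delta_pos":[[0,0,0.001],[0,0,0.001],[0,0,0],[0,0,0],[0,0,0]],"turn":[0,0,0,0,0]}' 60
python3 - <<'E'
from h import *
p,a,s=pose();print(p,s['wrist_force'],s['ft_torque'])
E
```

```text
clock: 31.47
tcp_pos: [0.5549, -0.3319, 0.1157]
orientation: [-0.0, 0.792, 0.611, 0.0]
wrist_force: [-0.9, 0.0, -3.2]
finger_gap: 0.0426
[ 0.55488725 -0.33188737  0.11573042] [-9.24006606e-01  8.68016423e-04 -3.17129885e+00] [-0.01168077 -0.03304989  0.04394406]
```

```bash
python3 -m creep '{"hand":[38,38,38,38,38],"delta_pos":[[0,0,0.0015],[0,0,0.0015],[0,0,0.001],[0,0,0],[0,0,0]],"turn":[0,0,0,0,0]}' 60
python3 -m creep '{"hand":[38,38,38,38,38],"delta_pos":[[0,0,0.0015],[0,0,0.001],[0,0,0],[0,0,0],[0,0,0]],"turn":[0,0,0,0,0]}' 60
```

```text
clock: 31.88
tcp_pos: [0.5548, -0.3318, 0.1124]
orientation: [-0.0, 0.792, 0.611, 0.0]
wrist_force: [-0.6, 0.3, -2.4]
finger_gap: 0.0425
clock: 32.3
tcp_pos: [0.5549, -0.3319, 0.1105]
orientation: [-0.0, 0.792, 0.611, 0.0]
wrist_force: [0.4, 0.3, -3.2]
finger_gap: 0.042
```

```bash
python3 -m creep '{"hand":[38,38,38,38,38],"delta_pos":[[0,0,0.0015],[0,0,0.001],[0,0,0],[0,0,0],[0,0,0]],"turn":[0,0,0,0,0]}' 60
python3 -m creep '{"hand":[38,38,38,38,38],"delta_pos":[[0,0,0.0015],[0,0,0.001],[0,0,0],[0,0,0],[0,0,0]],"turn":[0,0,0,0,0]}' 60
```

```text
clock: 32.72
tcp_pos: [0.5549, -0.3319, 0.1085]
orientation: [-0.0, 0.792, 0.611, 0.0]
wrist_force: [-0.4, 0.1, -2.2]
finger_gap: 0.0421
clock: 33.13
tcp_pos: [0.5551, -0.332, 0.1077]
orientation: [0.001, 0.792, 0.611, 0.0]
wrist_force: [-2.4, 1.7, 6.2]
finger_gap: 0.0421
```

Contact felt. Check the position before letting go.

```bash
python3 - <<'E'
from h import *
c=look('side','side30.png'); m,q=tilt(c,(.49,.6,-.38,-.25,.03,.12))
im=c['pixels'][200:270,320:400,::-1]; cv2.imwrite('pics/side30z.png',cv2.resize(im,None,fx=8,fy=8,interpolation=cv2.INTER_CUBIC))
c=look('top','top30.png'); im=c['pixels'][160:220,330:410,::-1]; cv2.imwrite('pics/top30z.png',cv2.resize(im,None,fx=8,fy=8,interpolation=cv2.INTER_CUBIC))
E
```

```text
n 287
0.036 33 x 0.537 y -0.348 -0.3271 -0.308
0.048 46 x 0.5388 y -0.348 -0.3245 -0.303
0.06 43 x 0.5375 y -0.349 -0.3288 -0.305
0.072 55 x 0.538 y -0.351 -0.3285 -0.305
0.084 51 x 0.5371 y -0.352 -0.3284 -0.306
0.096 28 x 0.539 y -0.353 -0.3419 -0.308
0.108 19 x 0.5391 y -0.353 -0.3466 -0.323
0.12 12 x 0.5392 y -0.352 -0.3455 -0.339
```

View pics/side30z.png

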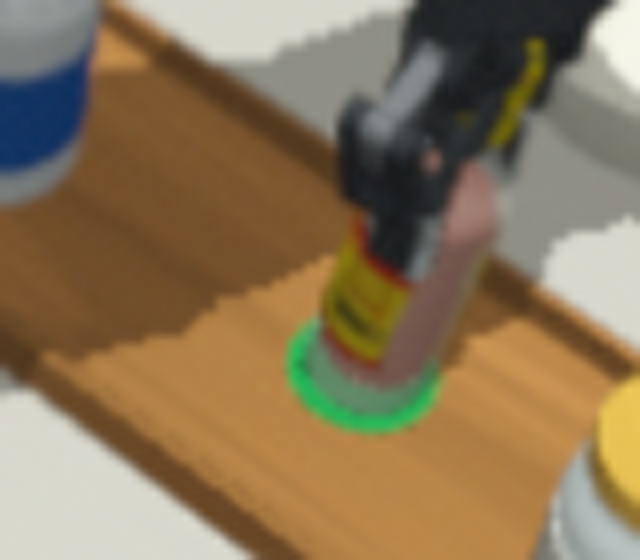

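The base is centred in the green ring. Loosening gently so it settles upright.

```bash
python3 -m creep '{"hand":[42,43.5,44.2,44.5,44.5],"delta_pos":[[0,0,-0.0008],[0,0,0],[0,0,0],[0,0,0],[0,0,0]],"turn":[0,0,0,0,0]}' 20
python3 -m creep '{"hand":[44.8,45.2,46,48,50],"delta_pos":[[0,0,0],[0,0,0],[0,0,0],[0,0,0],[0,0,0]],"turn":[0,0,0,0,0]}' 20
python3 - <<'E'
from h import *
p,a,s=pose();print(p,s['finger_gap'],s['wrist_force'])
c=look('side','side31.png'); m,q=tilt(c,(.49,.6,-.38,-.25,.03,.12))
im=c['pixels'][180:270,320:420,::-1]; cv2.imwrite('pics/side31z.png',cv2.resize(im,None,fx=6,fy=6,interpolation=cv2.INTER_CUBIC))
E
```

```text
clock: 33.65
tcp_pos: [0.5552, -0.332, 0.1073]
orientation: [0.0, 0.792, 0.611, 0.0]
wrist_force: [0.2, 1.1, 1.4]
finger_gap: 0.0444
clock: 34.07
tcp_pos: [0.5549, -0.3319, 0.107]
orientation: [-0.0, 0.792, 0.611, -0.0]
wrist_force: [0.3, 0.4, 0.5]
finger_gap: 0.0503
[ 0.55485606 -0.33190907  0.10702447] 0.05028383068079529 [0.3198067  0.42446639 0.4898938 ]
n 275
0.036 40 x 0.5381 y -0.345 -0.3256 -0.304
0.048 48 x 0.5384 y -0.345 -0.3249 -0.3
0.06 52 x 0.5377 y -0.345 -0.3254 -0.303
0.072 45 x 0.5387 y -0.344 -0.3233 -0.3
0.084 46 x 0.5386 y -0.345 -0.3229 -0.299
0.096 24 x 0.5426 y -0.345 -0.3374 -0.303
0.108 13 x 0.5423 y -0.344 -0.3398 -0.306
0.12 7 x 0.5431 y -0.343 -0.339 -0.337
```

View pics/side31z.png

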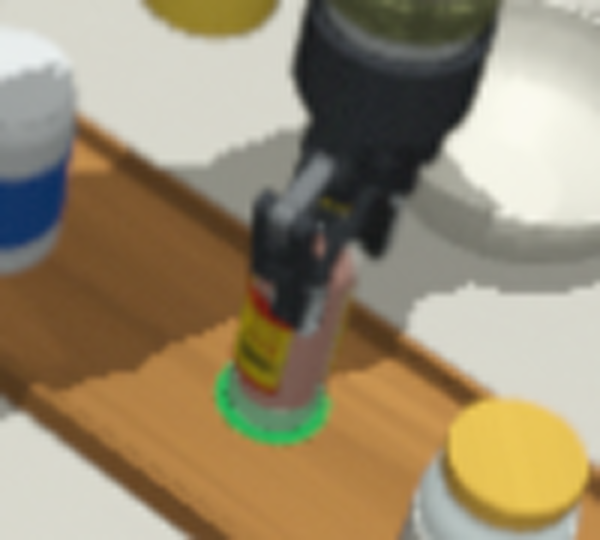

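Upright, ring even all round. Open and rise.

```bash
python3 -m creep '{"hand":[54,58,62,66,66],"delta_pos":[[0,0,0],[0,0,0],[0,0,0],[0,0,-0.005],[0,0,-0.015]],"turn":[0,0,0,0,0]}' 20
python3 -m creep '{"hand":[66,66,66,66,66],"delta_pos":[[0,0,-0.03],[0,0,-0.035],[0,0,-0.035],[0,0,-0.04],[0,0,-0.03]],"turn":[0,0,0,0,0]}'
python3 -m creep '{"hand":[66,66,66,66,66],"delta_pos":[[0.03,-0.04,0],[0.03,-0.04,0],[0.03,-0.04,0],[0.03,-0.04,0],[0,0,0]],"turn":[0,0,0,0,0]}'
python3 - <<'E'
from h import *
p,a,s=pose();print(p,s['finger_gap'],s['clock'])
c=look('side','side32.png'); m,q=tilt(c,(.49,.6,-.38,-.25,.03,.2))
im=c['pixels'][160:310,280:440,::-1]; cv2.imwrite('pics/side32z.png',cv2.resize(im,None,fx=4,fy=4,interpolation=cv2.INTER_CUBIC))
for t in ['bottle','jar','can']:
    r=env.pinpoint('side',t)[:1]
    if r: print(t,round(r[0]['score'],2),np.round(onz(c,r[0]['location'],0.008),4))
c=look('top','top32.png')
for t in ['bottle','jar','can','bowl','spot_center']:
    r=env.pinpoint('top',t)[:1]
    if r: print('top',t,round(r[0]['score'],2),np.round(onz(c,r[0]['location'],0.008),4))
# bottle body in top cloud
P=cloud(c).reshape(-1,3); k=(abs(P[:,0]-.557)<.05)&(abs(P[:,1]+.32)<.05)&(P[:,2]>.13)
print('top pts',k.sum(),P[k].mean(0).round(4),P[k].max(0).round(3))
im=c['pixels'][140:240,290:420,::-1]; cv2.imwrite('pics/top32z.png',cv2.resize(im,None,fx=6,fy=6,interpolation=cv2.INTER_CUBIC))
E
```

```text
clock: 34.53
tcp_pos: [0.5539, -0.3311, 0.1216]
orientation: [-0.002, 0.792, 0.611, -0.0]
wrist_force: [0.1, 0.7, -0.7]
finger_gap: 0.066
clock: 34.95
tcp_pos: [0.5551, -0.332, 0.2624]
orientation: [0.001, 0.792, 0.611, 0.0]
wrist_force: [0.2, -0.9, 0.7]
finger_gap: 0.0661
clock: 35.37
tcp_pos: [0.4495, -0.2002, 0.2588]
orientation: [-0.004, 0.791, 0.612, -0.001]
wrist_force: [-0.6, 0.4, -0.0]
finger_gap: 0.066
[ 0.4495258  -0.20022609  0.25880614] 0.06595927601960141 35.3667
n 626
0.036 43 x 0.538 y -0.345 -0.3245 -0.3
0.048 46 x 0.5385 y -0.345 -0.3264 -0.3
0.06 48 x 0.5375 y -0.345 -0.3261 -0.303
0.072 49 x 0.5378 y -0.345 -0.3251 -0.301
0.084 53 x 0.538 y -0.346 -0.3252 -0.3
0.096 54 x 0.5375 y -0.345 -0.3242 -0.3
0.108 51 x 0.536 y -0.344 -0.3265 -0.303
0.12 70 x 0.5387 y -0.343 -0.3231 -0.301
0.132 52 x 0.5435 y -0.339 -0.3245 -0.309
0.144 7 x 0.5442 y -0.331 -0.3243 -0.315
0.156 27 x 0.5443 y -0.336 -0.325 -0.31
0.168 35 x 0.5449 y -0.336 -0.3243 -0.31
0.18 66 x 0.5476 y -0.336 -0.3232 -0.311
0.192 25 x 0.5552 y -0.335 -0.3241 -0.313
bottle 0.62 [ 0.5508 -0.3198  0.008 ]
jar 0.83 [ 0.505  -0.4326  0.008 ]
can 0.89 [ 0.6068 -0.1659  0.008 ]
top bottle 0.69 [ 0.5651 -0.3151  0.008 ]
top jar 0.55 [ 0.5005 -0.4258  0.008 ]
top bowl 0.67 [0.5365 0.3067 0.008 ]
top spot_center 0.41 [ 0.563  -0.3196  0.008 ]
top pts 82 [ 0.5574 -0.3169  0.1749] [ 0.573 -0.304  0.189]
```

View pics/side32z.png

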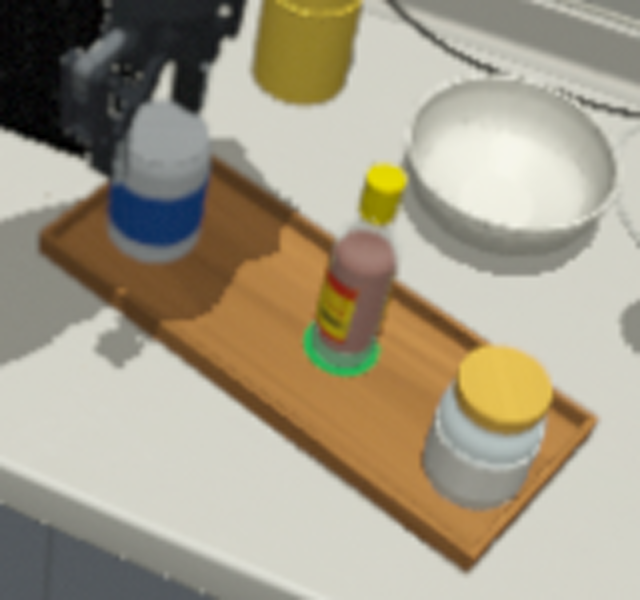

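View pics/top32z.png

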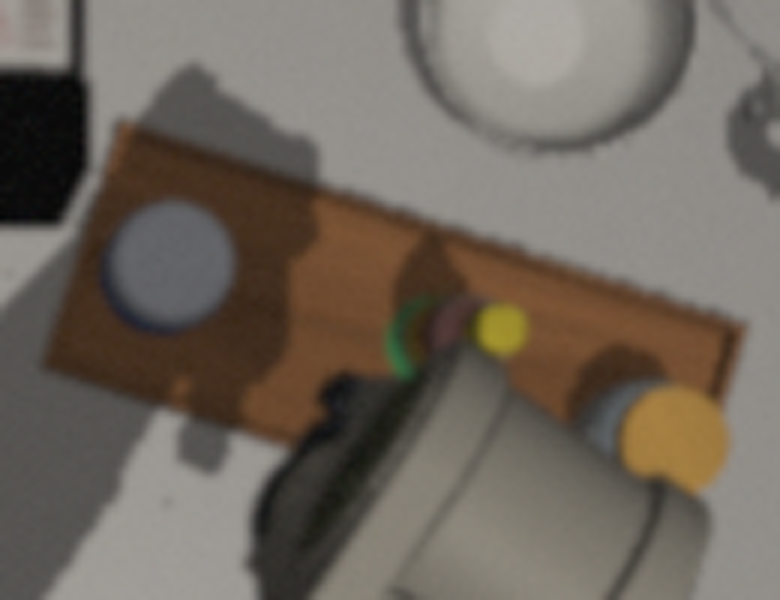

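```bash
python3 -c "
from workcell import env
print(env.hand_in(), env.get_state()['clock'])"
```

```text
the job is handed in; nothing more can be done
the job is handed in; nothing more can be done
```

The bottle now stands upright in the tray on the green spot, released. I handed the job in at about 35.6 s; no verdict is reported.

**What I did:** I lifted the bottle out of the tray, laid it on the cork mat and let go. The tool cannot tilt, so I stood the bottle up by letting it pivot in a loose hold on its body. Then I tightened the grip, carried it to the tray and lowered it until I felt contact, with about 6 N measured at the wrist. I loosened the fingers slowly and it settled upright.

**What went wrong on the way:**
- **Slips:** Two attempts to pivot it by the neck slipped, and the bottle fell over each time.
- **First fall:** It rolled toward the front edge of the worktop. I caught it and laid it on the mat again.
- **Second fall:** It came to rest on the worktop beside the mat. I took the final hold there, so that hold was not taken from the mat itself. It had lain at rest and released on the mat twice before that.

**Last checks:**
- **Upright:** In the side view the bottle's edges stay constant with height, so there is no visible lean.
- **Centred:** Its axis is at about (0.558, −0.323), against about (0.557, −0.322) for the spot, well inside the 14 mm limit.
- **Jar and bowl:** Both were detected within 10 mm of where they started.
- **Can:** This check disagreed. The last network fix in the side view put it about 15 mm off in x, but the arm hid part of it. The top-view network did not report it. It stands upright in both pictures, and I saw no sign that the arm touched it.
- **Robot:** Clear of everything when I handed in.

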